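# Line up the bench bottles by size

## Task

Put the bench bottles back in their row on the aluminium strip: set the steel drip dish on the round mark first, then stand the pump dispenser upright and centred in the dish. Stand the three black-capped bottles upright, one centred on each square mark, so that they go down in size away from the dispenser: largest next to it, smallest at the far end. Do not disturb the opened phone, and leave everything released and standing still.

Things in the scene. Friction and masses are not known exactly. Their poses are not given: they have to be found in the camera images.
- dish: round brushed-steel drip dish, 64 mm across outside, 20 mm high overall, with a 3 mm wall (58 mm across inside) and a 4 mm thick floor, upright side walls, open upward; 80 g nominal. Grip it across its outside. Origin: centre of its underside, z up
- dispenser: pump dispenser: white cylinder 46 mm across from its underside to 85 mm height, then a 24 mm neck and a round steel press plate, 42 mm across, from 91 to 98 mm height (overall height 98 mm); no black cap. About 160 g. Rigid, the plate does not move. Its foot stands in the dish with 6 mm to spare all round. Origin: centre of its underside, z up
- bottle_large: Closed and rigid, round and upright, matt white plastic with a smaller black screw cap; origin: centre of its underside, z up. The largest: 44 mm across, 95 mm high overall; white body up to 73 mm height, cap 32 mm across; about 120 g
- bottle_medium: Closed and rigid, round and upright, matt white plastic with a smaller black screw cap; origin: centre of its underside, z up. The middle one: 38 mm across, 75 mm high overall; white body up to 53 mm height, cap 27 mm across; about 80 g
- bottle_small: Closed and rigid, round and upright, matt white plastic with a smaller black screw cap; origin: centre of its underside, z up. The smallest: 32 mm across, 55 mm high overall; white body up to 33 mm height, cap 23 mm across; about 50 g
- mark_round: flat black round mark, 80 mm across, at one end of the row (which end varies), on a fixed aluminium strip 370 x 100 mm, 8 mm thick, lying on the bench roughly along world y; the four marks lie in line along its middle, 78 to 102 mm centre to centre. Origin: its centre, on the strip's top face (8 mm above the bench). Its y axis runs along the strip
- mark_sq1: one of three identical flat black 60 mm square marks on the aluminium strip, in line with the round mark; their names are dealt at random: tell by position which is next to, second or farthest from the round mark. Origin: its centre, on the strip's top (8 mm above the bench), where a thing's underside rests. Its y axis runs along the strip
- mark_sq2: one of three identical flat black 60 mm square marks on the aluminium strip, in line with the round mark; their names are dealt at random: tell by position which is next to, second or farthest from the round mark. Origin: its centre, on the strip's top (8 mm above the bench), where a thing's underside rests. Its y axis runs along the strip
- mark_sq3: one of three identical flat black 60 mm square marks on the aluminium strip, in line with the round mark; their names are dealt at random: tell by position which is next to, second or farthest from the round mark. Origin: its centre, on the strip's top (8 mm above the bench), where a thing's underside rests. Its y axis runs along the strip
- phone: loose opened mobile phone lying flat on the bench near one end of the strip, pink metal shell with black boards, 148 x 72 x 9 mm (long side along its y axis); to be left alone. Origin: centre of its underside

How it is judged (in metres and radians):
On the way, in this order (a step that is already met when the one before it is completed fails the run):
1. the drip dish stands released on the round mark (horizontal distance between dish and mark_round below 0.012 m and height (world z) of dish between 0.004 and 0.013 m and angle between dish's own z axis and vertical below 0.15 rad and linear speed of dish below 0.03 m/s and angular speed of dish below 0.3 rad/s and contact force between the fingers and dish below 0.1 N), for 0.2 s.
2. the dispenser stands released, centred in the dish (horizontal distance between dispenser and dish below 0.006 m and z of dispenser in the frame of dish between 0.002 and 0.008 m and angle between dispenser's own z axis and vertical below 0.15 rad and linear speed of dispenser below 0.03 m/s and angular speed of dispenser below 0.3 rad/s and contact force between the fingers and dispenser below 0.1 N), for 0.2 s.
At the end, for the whole second after the job is handed in: Dish flat on the strip within 12 mm of the round mark; dispenser in it within 6 mm of its centre; large, medium, small bottle on the strip within 12 mm of the nearest, second, farthest square mark from the round one; all upright within 0.15 rad, released, at rest (all of step 1 and all of step 2 and (horizontal distance between bottle_large and mark_sq1 below 0.012 m or horizontal distance between bottle_large and mark_sq2 below 0.012 m or horizontal distance between bottle_large and mark_sq3 below 0.012 m) and horizontal distance between bottle_large and mark_round between 0.055 and 0.13 m and height (world z) of bottle_large between 0.004 and 0.013 m and angle between each of bottle_large, bottle_medium, bottle_small's own z axis and vertical below 0.15 rad and linear speed of each of bottle_large, bottle_medium, bottle_small below 0.03 m/s and angular speed of each of bottle_large, bottle_medium, bottle_small below 0.3 rad/s and contact force between the fingers and bottle_large below 0.1 N and (horizontal distance between bottle_medium and mark_sq1 below 0.012 m or horizontal distance between bottle_medium and mark_sq2 below 0.012 m or horizontal distance between bottle_medium and mark_sq3 below 0.012 m) and horizontal distance between bottle_medium and mark_round between 0.145 and 0.215 m and height (world z) of bottle_medium between 0.004 and 0.013 m and contact force between the fingers and bottle_medium below 0.1 N and (horizontal distance between bottle_small and mark_sq1 below 0.012 m or horizontal distance between bottle_small and mark_sq2 below 0.012 m or horizontal distance between bottle_small and mark_sq3 below 0.012 m) and horizontal distance between bottle_small and mark_round between 0.23 and 0.32 m and height (world z) of bottle_small between 0.004 and 0.013 m and contact force between the fingers and bottle_small below 0.1 N); the robot touches nothing.
It fails at once if the phone is shifted more than 20 mm (distance of phone from where it was at the start of the episode above 0.02 m).
It also fails if it takes over 120 s, if anything falls off the work surface, if the arm or the gripper's body presses on something with over 40 N, if the wrist force passes 120 N, or if a joint passes its speed limit or range.

## Robot

A 6-joint arm with a two-finger parallel gripper is mounted at the origin on the work surface. World frame = base frame: x ahead of the robot, y to its left, z up, the work surface at z = 0. Lengths are in mm, angles in rad, forces in N, time in s.
With the tool pointing down it reaches from about 350 to 875 mm from the base axis. Payload 4.2 kg.
Tool frame: the origin (TCP) lies at the very end of the fingers, on their centre line; the grasp point (between the pads) lies arm.hold_point_z behind it (arm.hold_point_z is the distance from the TCP to the grasp point, in mm); z points along the fingers, y is the direction in which the jaws open and shut (so a half turn about z gives the same grasp; the last joint's range is limited). The gripper opens to 85 mm and grips with 20 to 120 N. Pads are 22 mm wide; open, the fingers measure 114 mm over their backs; the gripper's body (76 mm by 85 mm) begins 54 mm behind the grasp point. The pads swing forward as they close: fully open they stand 13 mm farther back than shut.
Start: joints at [-1.008, 0.385, 0.008, 0, -1.194, -0.259], TCP at [186.983, -596.353, 231.312] pointing down, gripper open.
Joint ranges: [-3.14, 3.14], [-1.21, 2.06], [-1.07, 1.41], [-3.16, 2.05], [-2.99, -0.16], [-3.1, 3.1]. Speed limits (rad/s): [2.79, 2.79, 3.14, 3.14, 3.14, 3.14].

## Interface

Orientations are given as a unit quaternion [x, y, z, w].
In Python, from bench import arm gives the robot as it stands.
- The arm moves only by the tool step_arm, never from a script. Its argument "series" is a list of rows, each a list of 6 numbers: the shift along the world's x, y, z scaled (see below), then the turn, a rotation vector about the world's x, y, z scaled (see below). A call has 1 to 12 rows; each row is the pose to reach, as a shift and turn from the pose commanded when the call began; what a row does not reach only later rows make up. The controller multiplies each number of a shift by 400 mm and each number of a turn by pi/2 rad. A row lasts 1/12 s, in which the tool goes at most 41.7 mm and 7.16 degrees, less where a joint would pass 70% of its speed; a pose out of reach is approached as far as the arm can. A call with a number of a shift or a turn outside -1 to 1 is refused whole. A call with a gripper value outside its range is refused whole. "jaw" is the opening, from -1 (shut) to 1 (fully open), set as the call begins (left out, the last holds). The fingers move at their own pace and stop on an object; the grip force is fixed at half the most. Time passes only in rows, so rows that repeat a pose let the fingers close. It gives the time, the measured TCP pose, the force and the opening at its end, in the units of the state.
- arm.read_state(): the state, without advancing time (a new reading comes with each control period).
- arm.get_image(name): name is "side" or "top" or "wrist"; returns a dict with "image" (420x560x3 uint8, red, green, blue), "camera_matrix" (3x3 intrinsics, pixels), "world_from_camera" (4x4, takes a point from camera to world coordinates). Camera axes: x right, y up, looking along -z (the intrinsics and any distortion apply to the point x, -y, -z); pixel columns grow to the right and rows downward; lengths in mm; the calibration is good to about 2 mm. The wrist camera is an equidistant fisheye: a pixel r from the principal point sees the ray r / f radians off the axis. A picture is of the moment at which its call begins. There is no depth.
- arm.job_done(): hands the job in, once; it reports no verdict.
The state is a dict: "clock": time; "joints": joint angles; "joint_vel": joint speeds; "joint_efforts": joint torques, N m; "position": TCP position; "ee_rot": TCP orientation; "contact_force": force on the tool from outside, world axes, zero at the start; "wrist_torque": the same for the moment, N m; "gripper_width": finger opening in mm.
Only numpy, scipy, OpenCV 4.12 (cv2) and the standard library are available. Lean on these libraries where they do the work, as an engineer would, in place of code of your own. Each camera call takes 0.05 s, during which the arm holds its last target.

## Working session

There is one attempt and no reset: what is moved stays moved. The work goes in short steps, Python scripts to look and compute and a tool call to move; the robot and the scene stay as the last step left them, time stands still between calls to the robot, and variables do not carry over. Pictures are saved under pics/ and viewed, and the job is handed in when it is done.

Besides the shell and the picture viewer there is one more tool, called after "Call:" as name(argument=value, ...), one argument or row to a line, values as JSON. step_arm: Moves the arm, as the interface text tells. Shifts and turns lie within -1 to 1; 1 stands for 400 mm of shift or pi/2 rad of turn. Its arguments: {"type":"object","properties":{"series":{"type":"array","items":{"type":"array","items":{"type":"number","minimum":-1,"maximum":1}}},"jaw":{"type":"number"}},"required":["series"]}

```bash
ls; mkdir -p pics; python3 - <<'E'
from bench import arm
import cv2,numpy as np
print(arm.read_state(), arm.hold_point_z)
for n in ["top","side","wrist"]:
    d=arm.get_image(n); cv2.imwrite(f"pics/{n}0.png",d["image"][:,:,::-1]); np.savez(f"{n}0.npz",**d)
    print(n,d["camera_matrix"].round(1).tolist(),d["world_from_camera"].round(3).tolist(),[k for k in d])
E
```

```text
pics
{'clock': 0.0, 'joints': array([-1.00837815e+00,  3.85549292e-01,  6.62560693e-03, -4.52080616e-04,
       -1.19396397e+00, -2.58576802e-01]), 'joint_vel': array([ 6.91887875e-04,  4.70047636e-04,  3.03253801e-04, -1.29030696e-03,
        4.15623184e-05, -7.63692777e-04]), 'joint_efforts': array([-2.21217319e-04, -3.92284548e+01,  1.88396412e+01,  4.18623358e+00,
       -4.69894556e-03,  1.18821654e-05]), 'position': array([ 186.8174839 , -595.82998702,  230.23282175]), 'ee_rot': array([-1.51254451e-01,  9.88494286e-01,  1.04263258e-03, -2.24648942e-04]), 'contact_force': array([0.32066843, 0.6203322 , 0.11278374]), 'wrist_torque': array([-0.07518941, -0.03884123,  0.01724025]), 'gripper_width': 85.48066972537394} 18.700000000000003
top [[462.5, 0.0, 285.6], [0.0, 462.5, 210.5], [0.0, 0.0, 1.0]] [[0.046, 0.972, -0.231, 334.054], [-0.999, 0.045, -0.008, 45.892], [0.003, 0.231, 0.973, 1027.812], [0.0, 0.0, 0.0, 1.0]] ['image', 'camera_matrix', 'world_from_camera']
side [[522.0, 0.0, 283.5], [0.0, 522.0, 209.7], [0.0, 0.0, 1.0]] [[-0.942, 0.199, -0.269, 251.841], [-0.334, -0.602, 0.726, 864.846], [-0.017, 0.774, 0.633, 749.496], [0.0, 0.0, 0.0, 1.0]] ['image', 'camera_matrix', 'world_from_camera']
wrist [[325.2, 0.0, 282.1], [0.0, 325.2, 207.4], [0.0, 0.0, 1.0]] [[-0.298, -0.904, -0.305, 109.071], [0.955, -0.282, -0.097, -620.671], [0.002, -0.32, 0.947, 372.85], [0.0, 0.0, 0.0, 1.0]] ['image', 'camera_matrix', 'world_from_camera']
```

View pics/top0.png

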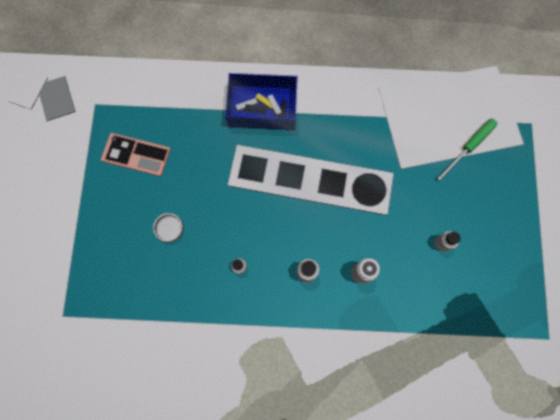

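View pics/side0.png

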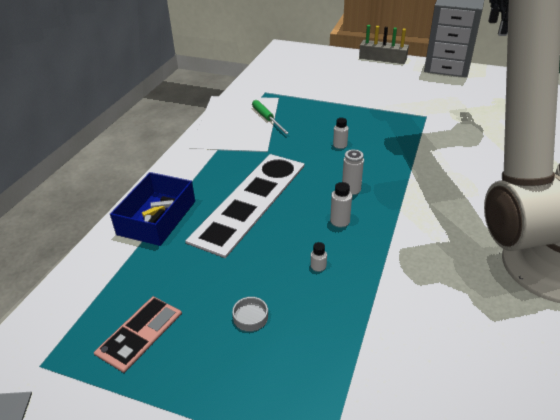

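View pics/wrist0.png

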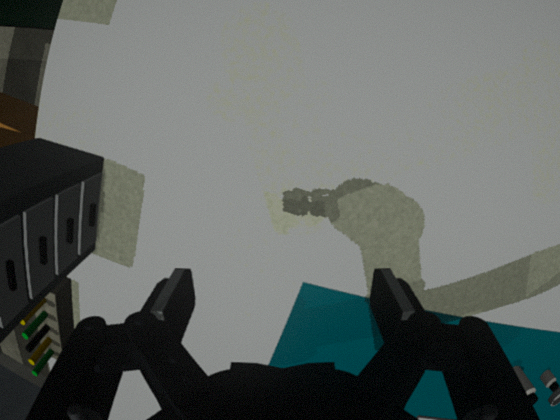

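The top view shows the dish at (168,228), small (238,266), large (308,270), dispenser (367,271) and medium (448,240). The round mark is at (369,190), the squares at (333,183), (291,175) and (253,168), and the phone at (136,154). Next I'll take zoomed crops.

```bash
cat > h.py <<'E'
import numpy as np, cv2
def load(f):
    d=np.load(f); return d["image"],d["camera_matrix"],d["world_from_camera"]
def ray(K,T,u,v):
    p=np.array([(u-K[0,2])/K[0,0],-(v-K[1,2])/K[1,1],-1.0]); return T[:3,3],T[:3,:3]@p
def w(K,T,u,v,z):
    o,r=ray(K,T,u,v); return o+r*(z-o[2])/r[2]
def proj(K,T,P):
    P=np.atleast_2d(P); c=(P-T[:3,3])@T[:3,:3]
    return np.c_[K[0,0]*c[:,0]/-c[:,2]+K[0,2],K[1,1]*c[:,1]/c[:,2]+K[1,2]]
E
python3 - <<'E'
from h import *
I,K,T=load("top0.npz")
a=cv2.resize(I[215:295,145:265],None,fx=5,fy=5,interpolation=cv2.INTER_CUBIC) 
cv2.imwrite("pics/c1.png",cv2.resize(I[200:300,145:275],None,fx=6,fy=6,interpolation=cv2.INTER_NEAREST)[:,:,::-1])
cv2.imwrite("pics/c2.png",cv2.resize(I[220:295,285:395],None,fx=7,fy=7,interpolation=cv2.INTER_NEAREST)[:,:,::-1])
cv2.imwrite("pics/c3.png",cv2.resize(I[140:220,220:400],None,fx=4.4,fy=4.4,interpolation=cv2.INTER_NEAREST)[:,:,::-1])
for n,u,v,z in [("dish",168,227,20),("small",238,265,55),("large",308.5,268,95),("disp",369,268,98),("med",453,238,75),("round",369,190,8),("s1",333,183,8),("s2",291,175,8),("s3",253,168,8),("phone",136,154,9)]:
    print(n,w(K,T,u,v,z).round(1))
E
```

```text
dish [523.4 313.2  20. ]
small [442.4 148.5  55. ]
large [438.5   2.1  95. ]
disp [ 443.7 -119.1   98. ]
med [ 517.1 -298.4   75. ]
round [ 632.9 -134.4    8. ]
s1 [645.8 -51.6   8. ]
s2 [660.6  45.7   8. ]
s3 [673.5 134.4   8. ]
phone [694.7 408.6   9. ]
```

View pics/c1.png

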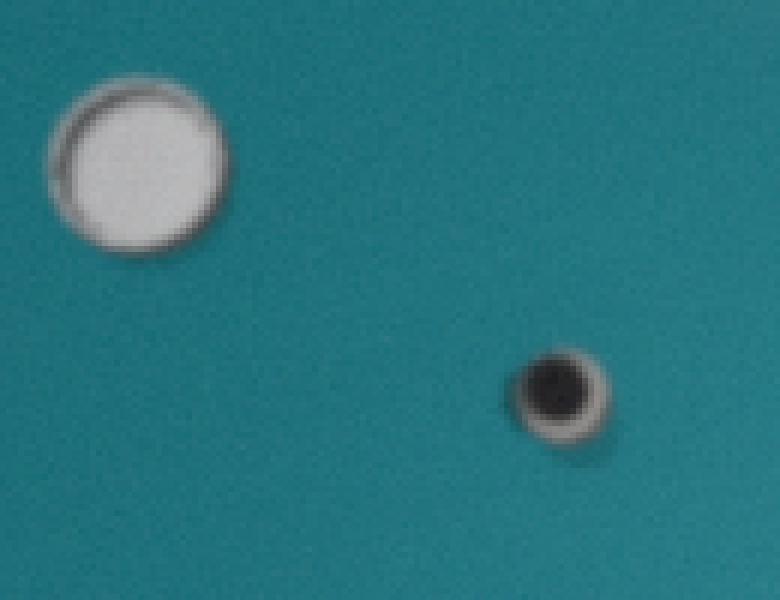

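View pics/c2.png

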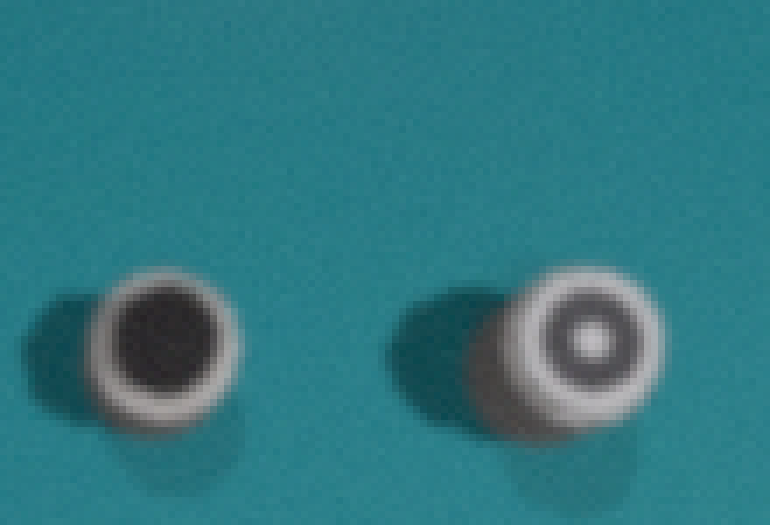

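View pics/c3.png

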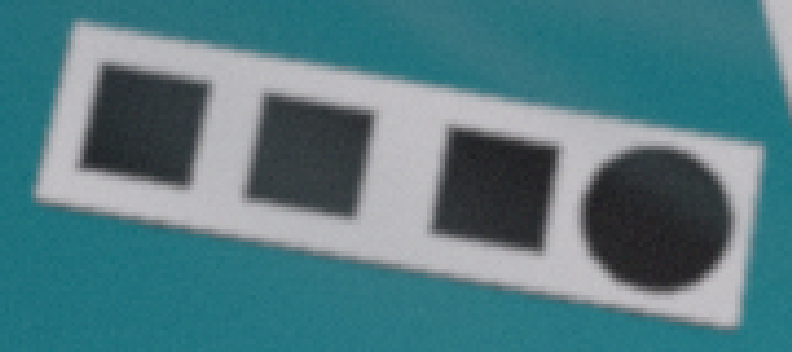

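```bash
cat >> h.py <<'E'
from scipy.optimize import minimize
S=8
M={"dish":[(32,0,20)],"dispenser":[(23,0,85),(12,85,91),(21,91,98)],"large":[(22,0,73),(16,73,95)],"medium":[(19,0,53),(13.5,53,75)],"small":[(16,0,33),(11.5,33,55)],"round":[(40,0,0)]}
def circ(r): 
    t=np.linspace(0,2*np.pi,60); return r*np.c_[np.cos(t),np.sin(t)]
def sil(K,T,name,x,y,z0,shape,u0,v0):
    m=np.zeros((shape[0]*S,shape[1]*S),np.uint8)
    for r,a,b in M[name]:
        p=[]
        for h in (a,b):
            c=circ(r); p.append(np.c_[c[:,0]+x,c[:,1]+y,np.full(60,z0+h)])
        q=(proj(K,T,np.vstack(p))-[u0,v0]+0.5)*S
        cv2.fillConvexPoly(m,cv2.convexHull(np.round(q*16).astype(np.int32)),255,shift=4)
    return cv2.resize(m,(shape[1],shape[0]),interpolation=cv2.INTER_AREA)/255.
def fit(I,K,T,name,x,y,z0,mask):
    u,v=proj(K,T,[x,y,z0+40 if name not in("dish","round") else z0])[0]
    R=38; u0,v0=int(u)-R,int(v)-R; u1,v1=u0+2*R,v0+2*R
    u0,v0=max(u0,0),max(v0,0)
    m=mask[v0:v1,u0:u1].astype(float)
    f=lambda p:((sil(K,T,name,p[0],p[1],z0,m.shape,u0,v0)-m)**2).sum()
    r=minimize(f,[x,y],method="Nelder-Mead",options=dict(initial_simplex=[[x,y],[x+8,y],[x,y+8]],xatol=.1))
    return r.x,r.fun,m,sil(K,T,name,*r.x,z0,m.shape,u0,v0)
E
cat > m0.py <<'E'
from h import *
G={"dish":(523,313),"small":(442,148),"large":(438,2),"dispenser":(444,-119),"medium":(517,-298)}
for cam in ("top","side"):
    I,K,T=load(cam+"0.npz")
    hsv=cv2.cvtColor(I,cv2.COLOR_RGB2HSV)
    mask=(hsv[:,:,1]<110)&True
    out=[]
    for n,g in G.items():
        x,f,m,s=fit(I,K,T,n,*g,0,mask); print(cam,n,x.round(1),round(f,1),m.sum())
        o=np.zeros((76,76,3)); a=np.dstack([m,s,s*0]); o[:a.shape[0],:a.shape[1]]=a; out.append(o)
    cv2.imwrite(f"pics/fit_{cam}.png",cv2.resize((np.hstack(out)*255).astype(np.uint8),None,fx=2,fy=2,interpolation=0))
    # marks
    ctr={"r":(633,-134),"s1":(646,-52),"s2":(661,46),"s3":(674,134)}
    g=I.max(2)
    for k,(x,y) in ctr.items():
        u,v=proj(K,T,[x,y,8])[0].round().astype(int)
        b=((g<110)).astype(np.uint8)
        nl,lab,st,ce=cv2.connectedComponentsWithStats(b,connectivity=4)
        l=lab[v,u]; print(cam,k,st[l,4],w(K,T,*ce[l],8).round(1))
E
python3 m0.py
```

```text
top dish [524.5 316.3] 18.2 740.0
top small [444.9 150.7] 10.0 212.0
top large [439.9   1.6] 19.0 449.0
top dispenser [ 443.9 -119.6] 15.6 580.0
top medium [ 518.4 -299.9] 24.6 402.0
top r 861 [ 634.5 -133.4    8. ]
top s1 601 [646.9 -49.3   8. ]
top s2 588 [660.8  48.2   8. ]
top s3 589 [673.4 135.9   8. ]
side dish [524.7 314.3] 11.8 1031.0
side small [444.6 151.1] 299.2 657.0
side large [439.6   1. ] 435.8 1230.0
side dispenser [ 444.1 -117.3] 626.6 1465.0
side medium [ 518.7 -298.7] 1272.6 1627.0
side r 447 [ 634.6 -132.4    8. ]
side s1 364 [647.1 -48.9   8. ]
side s2 434 [660.9  48.5   8. ]
side s3 510 [673.4 136.    8. ]
```

```bash
python3 -c "
import cv2,numpy as np
cv2.imwrite('pics/fits.png',np.vstack([cv2.imread('pics/fit_top.png'),cv2.imread('pics/fit_side.png')]))"
```

```text
(no output)
```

View pics/fits.png

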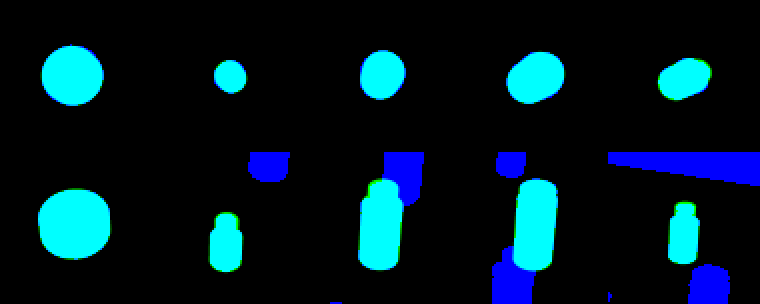

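All items are upright, and the two cameras agree within about 2 mm. Next I move to the middle of the bench and turn the jaws across the strip.

Call:
step_arm(
  series=[
    [0.78,0.74,0,0,0,0.717],
    [0.78,0.74,0,0,0,0.717],
    [0.78,0.74,0,0,0,0.717],
    [0.78,0.74,0,0,0,0.717],
    [0.78,0.74,0,0,0,0.717],
    [0.78,0.74,0,0,0,0.717],
    [0.78,0.74,0,0,0,0.717],
    [0.78,0.74,0,0,0,0.717],
    [0.78,0.74,0,0,0,0.717],
    [0.78,0.74,0,0,0,0.717],
    [0.78,0.74,0,0,0,0.717],
    [0.78,0.74,0,0,0,0.717],
  ],
  jaw=1,
)

```text
clock: 1.15
position: [501.1, -297.9, 230.7]
ee_rot: [-0.657, 0.754, 0.0, -0.0]
contact_force: [0.1, -0.1, -0.6]
gripper_width: 85.5
```

Call:
step_arm(
  series=[
    [0.03,1,-0.1,0,0,0],
    [0.03,1,-0.1,0,0,0],
    [0.03,1,-0.1,0,0,0],
    [0.03,1,-0.1,0,0,0],
    [0.03,1,-0.1,0,0,0],
    [0.03,1,-0.1,0,0,0],
    [0.03,1,-0.1,0,0,0],
    [0.03,1,-0.1,0,0,0],
    [0.03,1,-0.1,0,0,0],
    [0.03,1,-0.1,0,0,0],
  ],
)

```text
clock: 1.98
position: [510.5, 101.4, 191.0]
ee_rot: [-0.656, 0.755, 0.0, -0.0]
contact_force: [0.5, -0.4, 0.6]
gripper_width: 85.4
```

Call:
step_arm(
  series=[
    [0.029,0.533,-0.25,0,0,0],
    [0.029,0.533,-0.25,0,0,0],
    [0.029,0.533,-0.25,0,0,0],
    [0.029,0.533,-0.25,0,0,0],
    [0.029,0.533,-0.25,0,0,0],
    [0.029,0.533,-0.25,0,0,0],
    [0.029,0.533,-0.25,0,0,0],
    [0.029,0.533,-0.25,0,0,0],
  ],
)

```text
clock: 2.65
position: [522.2, 312.5, 89.8]
ee_rot: [-0.656, 0.755, -0.0, -0.002]
contact_force: [0.2, -0.3, -0.1]
gripper_width: 85.4
```

Call:
step_arm(
  series=[
    [0.006,0.005,-0.1,0,0,0],
    [0.006,0.005,-0.2,0,0,0],
    [0.006,0.005,-0.2,0,0,0],
    [0.006,0.005,-0.2,0,0,0],
  ],
)

```text
clock: 2.98
position: [524.4, 312.1, 10.3]
ee_rot: [-0.655, 0.756, -0.0, -0.003]
contact_force: [0.7, 0.2, 0.9]
gripper_width: 85.3
```

```bash
cat > snap.py <<'E'
import sys
from bench import arm
import cv2,numpy as np
t=sys.argv[1]
for n in sys.argv[2:]:
    d=arm.get_image(n); cv2.imwrite(f"pics/{n}{t}.png",d["image"][:,:,::-1]); np.savez(f"{n}{t}.npz",**d)
s=arm.read_state(); print(s["clock"],s["position"].round(1),s["contact_force"].round(1),s["gripper_width"],s["joints"].round(2))
E
python3 snap.py 1 wrist side; python3 -c "
import cv2;a=cv2.imread('pics/side1.png');cv2.imwrite('pics/side1c.png',cv2.resize(a[230:380,150:350],None,fx=4,fy=4))"
```

```text
3.0833 [526.7 314.9  14. ] [0.1 1.1 0.5] 85.04396646684897 [ 0.8   0.59 -0.27  0.   -0.71 -0.94]
```

View pics/wrist1.png

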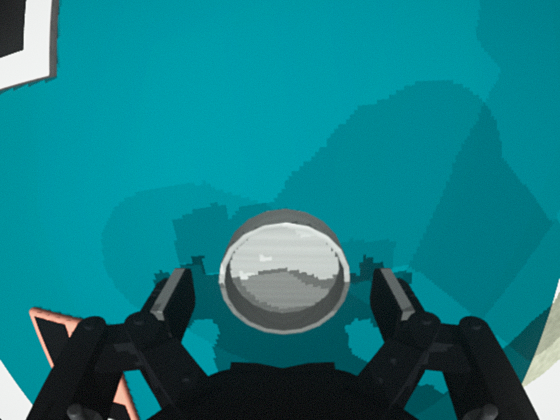

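View pics/side1c.png

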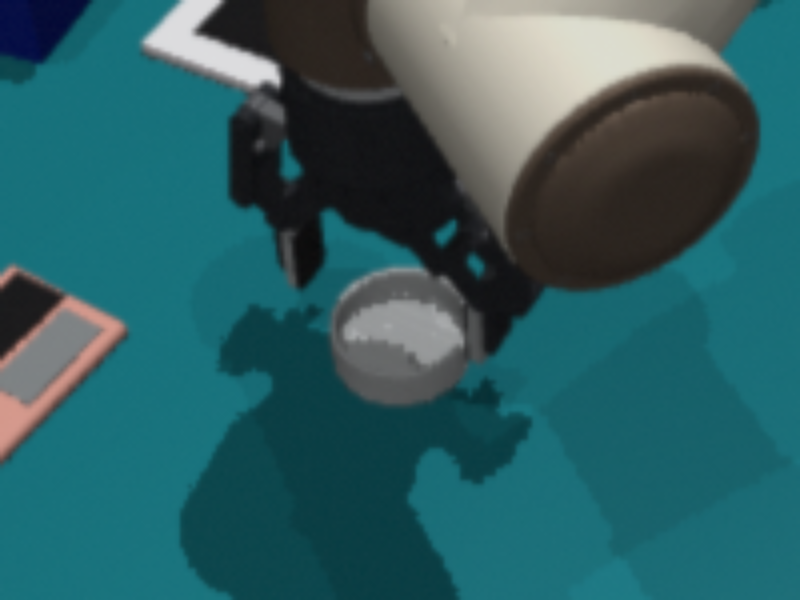

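Call:
step_arm(
  series=[
    [-0.005,0.001,-0.034,0,0,0],
    [-0.005,0.001,-0.034,0,0,0],
    [-0.005,0.001,-0.034,0,0,0],
    [-0.005,0.001,-0.034,0,0,0],
  ],
)

```text
clock: 3.42
position: [524.0, 315.9, 0.0]
ee_rot: [-0.656, 0.755, -0.0, 0.002]
contact_force: [-0.6, 0.2, -0.5]
gripper_width: 85.5
```

Call:
step_arm(
  series=[
    [0,0,0,0,0,0],
    [0,0,0,0,0,0],
    [0,0,0,0,0,0],
    [0,0,0,0,0,0],
    [0,0,0,0,0,0],
    [0,0,0,0,0,0],
  ],
  jaw=-1,
)

```text
clock: 3.92
position: [523.7, 315.8, -0.2]
ee_rot: [-0.656, 0.755, -0.0, 0.001]
contact_force: [-0.8, -0.7, 7.8]
gripper_width: 62.2
```

```bash
python3 snap.py 2 wrist
```

```text
3.9667 [ 5.237e+02  3.158e+02 -2.000e-01] [-2.4 -0.8  7.2] 62.405908101526386 [ 0.81  0.61 -0.28  0.   -0.68 -0.95]
```

View pics/wrist2.png

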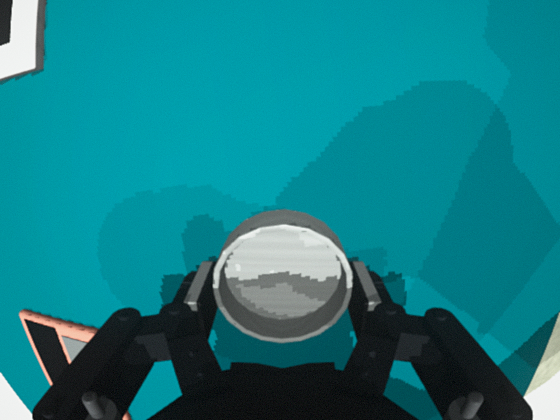

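Call:
step_arm(
  series=[
    [0,0,0.1,0,0,0],
    [0,0,0.2,0,0,0],
    [0.02,-0.09,0.2,0,0,0],
    [0.05,-0.19,0.2,0,0,0],
    [0.07,-0.29,0.2,0,0,0],
    [0.1,-0.39,0.2,0,0,0],
    [0.12,-0.49,0.2,0,0,0],
    [0.15,-0.59,0.2,0,0,0],
    [0.17,-0.69,0.2,0,0,0],
    [0.2,-0.79,0.2,0,0,0],
    [0.22,-0.88,0.2,0,0,0],
    [0.24,-0.96,0.2,0,0,0],
  ],
)

```text
clock: 4.97
position: [619.0, -71.3, 77.9]
ee_rot: [-0.655, 0.755, 0.0, -0.0]
contact_force: [-0.3, 0.4, -1.6]
gripper_width: 62.3
```

Call:
step_arm(
  series=[
    [0.037,-0.162,0,0,0,0],
    [0.037,-0.162,0,0,0,0],
    [0.037,-0.162,0,0,0,0],
    [0.037,-0.162,0,0,0,0],
    [0.037,-0.162,0,0,0,0],
    [0.037,-0.162,0,0,0,0],
  ],
)

```text
clock: 5.47
position: [633.5, -132.4, 77.8]
ee_rot: [-0.656, 0.755, 0.0, -0.0]
contact_force: [0.3, -0.5, 0.3]
gripper_width: 62.7
```

```bash
python3 snap.py 3 wrist side
```

```text
5.5667 [ 633.7 -132.2   77.9] [-0.1 -0.5 -1. ] 62.26208247731795 [ 0.04  0.56 -0.12 -0.   -0.89 -0.18]
```

View pics/wrist3.png

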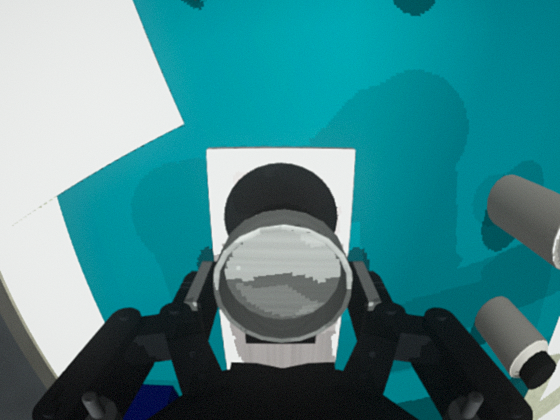

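View pics/side3.png

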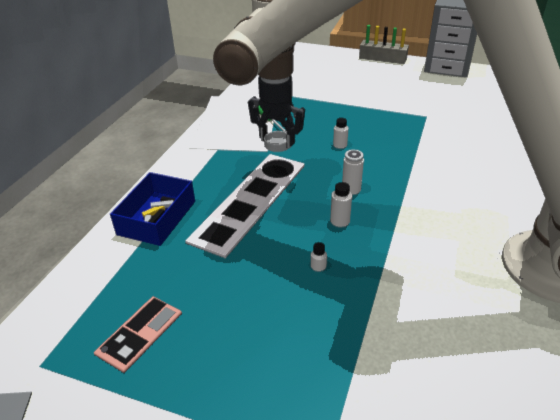

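Call:
step_arm(
  series=[
    [0.002,-0.001,-0.08,0,0,0],
    [0.002,-0.001,-0.155,0,0,0],
    [0.002,-0.001,-0.165,0,0,0],
    [0.002,-0.001,-0.17,0,0,0],
    [0.002,-0.001,-0.173,0,0,0],
    [0.002,-0.001,-0.174,0,0,0],
    [0.002,-0.001,-0.174,0,0,0],
  ],
)

```text
clock: 6.15
position: [635.3, -133.8, 9.5]
ee_rot: [-0.656, 0.755, -0.001, 0.001]
contact_force: [0.6, 0.4, -0.9]
gripper_width: 62.6
```

```bash
python3 snap.py 4 wrist side;python3 -c "
import cv2;a=cv2.imread('pics/side4.png');cv2.imwrite('pics/side4c.png',cv2.resize(a[100:200,210:340],None,fx=6,fy=6))"
```

```text
6.25 [ 635.2 -134.     9.3] [ 0.2 -0.8 -0.2] 62.03798749595868 [ 0.04  0.64 -0.17  0.   -0.76 -0.18]
```

View pics/wrist4.png

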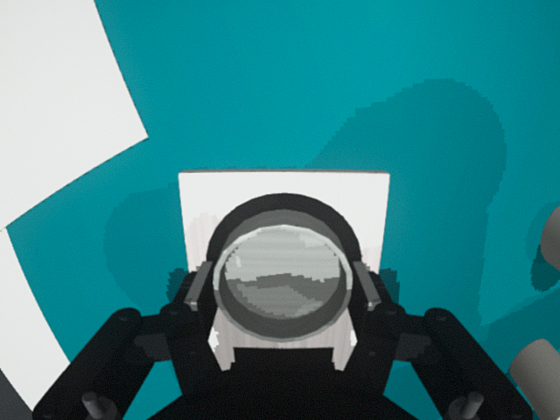

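View pics/side4c.png

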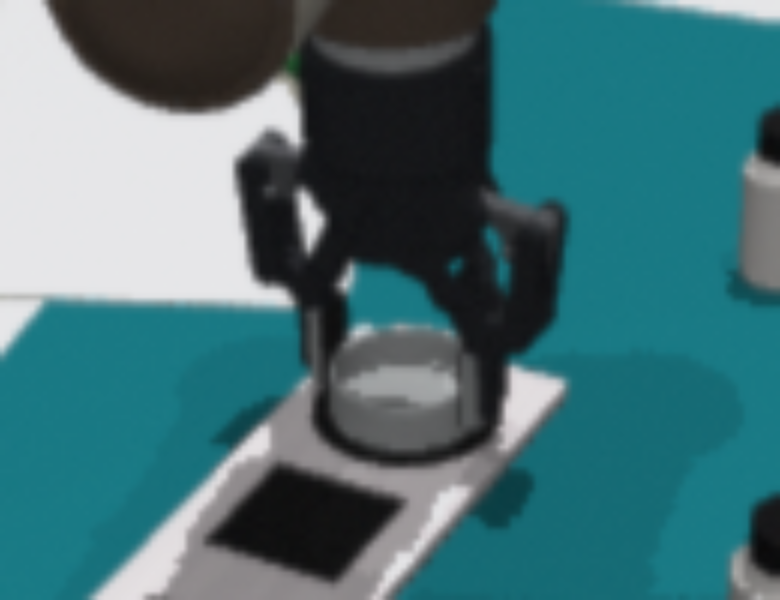

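The wrist and side views show the dish centred over the round mark, about 1 mm above it. I'll lower it, release and retreat.

Call:
step_arm(
  series=[
    [0,0.001,-0.002,0,0,0],
    [0,0.001,-0.002,0,0,0],
    [0,0.001,-0.002,0,0,0],
  ],
)

```text
clock: 6.5
position: [634.9, -133.6, 7.9]
ee_rot: [-0.656, 0.755, -0.0, 0.0]
contact_force: [-0.6, 0.7, 1.5]
gripper_width: 62.4
```

Call:
step_arm(
  series=[
    [0,0,0,0,0,0],
    [0,0,0,0,0,0],
    [0,0,0,0,0,0],
    [0,0,0,0,0,0],
    [0,0,0.05,0,0,0],
    [0,0,0.13,0,0,0],
    [0,0,0.23,0,0,0],
    [0,0,0.33,0,0,0],
    [-0.05,0,0.38,0,0,0],
    [-0.15,0,0.38,0,0,0],
    [-0.25,0,0.38,0,0,0],
  ],
  jaw=1,
)

```text
clock: 7.42
position: [534.9, -133.5, 160.8]
ee_rot: [-0.656, 0.755, -0.001, 0.002]
contact_force: [-0.3, 0.3, -0.5]
gripper_width: 85.1
```

```bash
python3 snap.py 5 side top
```

```text
7.5167 [ 526.4 -133.5  158.2] [ 1.6  0.4 -0.1] 85.37188117641232 [ 0.05  0.32 -0.29 -0.   -0.97 -0.19]
```

View pics/side5.png

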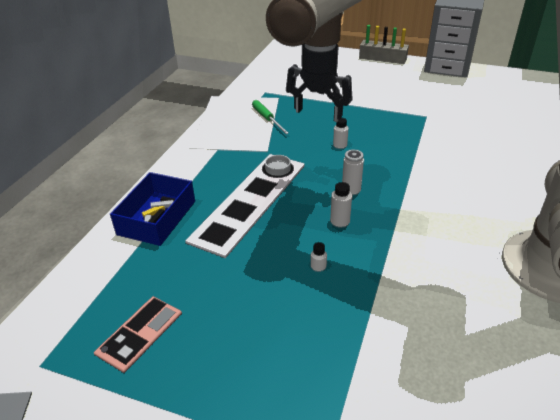

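View pics/top5.png

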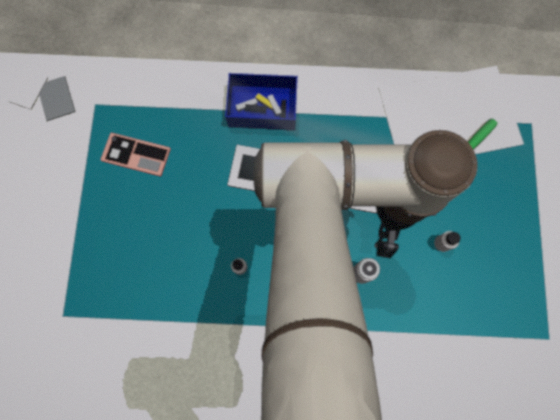

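```bash
cat > ov.py <<'E'
import sys
from h import *
# ov.py file name x y z0 out : overlay the model outline, scale 6
f,n,x,y,z0,out=sys.argv[1:]; x,y,z0=map(float,(x,y,z0))
I,K,T=load(f)
u,v=proj(K,T,[x,y,z0+30])[0]; u0,v0=int(u)-50,int(v)-45; s=8
u0=max(0,u0);v0=max(0,v0)
a=cv2.resize(I[v0:v0+75,u0:u0+100],None,fx=s,fy=s,interpolation=cv2.INTER_CUBIC)[:,:,::-1].copy()
rings=[(32,20),(29,20),(32,0)] if n=="dish" else [(r,h) for r,p,q in M[n] for h in (p,q)]
if n=="dish": rings.append((40,0))
for r,h in rings:
    c=circ(r); q=(proj(K,T,np.c_[c[:,0]+x,c[:,1]+y,np.full(60,z0+h)])-[u0,v0]+.5)*s
    cv2.polylines(a,[np.round(q).astype(np.int32)],True,(0,0,255) if r<40 else (0,255,0),1)
cv2.imwrite(out,a)
E
python3 ov.py side5.npz dish 634.6 -133.3 8 pics/ov5.png
```

```text
(no output)
```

View pics/ov5.png

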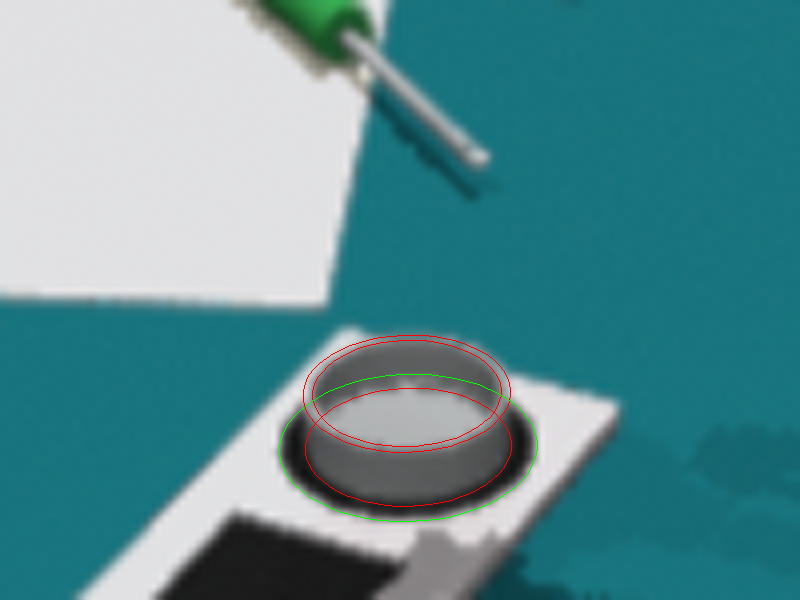

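The red and green rings match the image: the dish is centred on the round mark within about 1 mm. Next is the dispenser.

Call:
step_arm(
  series=[
    [-0.1,0.02,0,0,0,0],
    [-0.18,0.038,0,0,0,0],
    [-0.22,0.038,0,0,0,0],
    [-0.227,0.038,0,0,0,0],
    [-0.227,0.038,0,0,0,0],
    [-0.227,0.038,0,0,0,0],
  ],
)

```text
clock: 8.02
position: [445.1, -118.4, 159.8]
ee_rot: [-0.656, 0.755, -0.001, 0.001]
contact_force: [-0.2, 0.1, 0.4]
gripper_width: 85.2
```

```bash
python3 snap.py 6 wrist
```

```text
8.0667 [ 445.3 -118.4  159.6] [1.2 0.2 0.1] 85.49985721236102 [ 0.09  0.18 -0.49  0.   -0.91 -0.24]
```

View pics/wrist6.png

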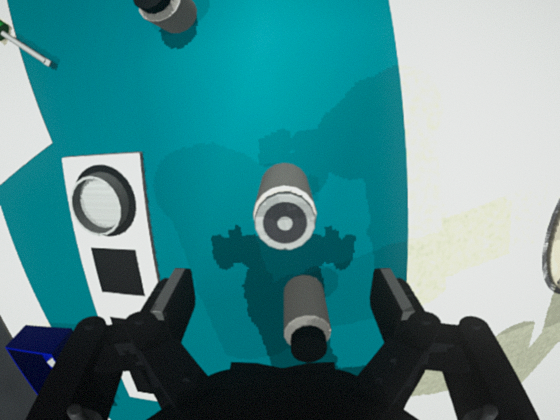

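Call:
step_arm(
  series=[
    [-0.003,0,-0.08,0,0,0],
    [-0.003,0,-0.16,0,0,0],
    [-0.003,0,-0.24,0,0,0],
    [-0.003,0,-0.28,0,0,0],
    [-0.003,0,-0.297,0,0,0],
    [-0.003,0,-0.297,0,0,0],
    [-0.003,0,-0.297,0,0,0],
  ],
)

```text
clock: 8.65
position: [443.9, -118.4, 40.7]
ee_rot: [-0.656, 0.755, -0.0, 0.0]
contact_force: [0.1, -0.3, 0.6]
gripper_width: 85.4
```

```bash
python3 snap.py 7 wrist
```

```text
8.7 [ 444.2 -118.4   41.3] [-0.2 -0.5  0.6] 85.66915473512734 [ 0.09  0.36 -0.63  0.   -0.58 -0.24]
```

View pics/wrist7.png

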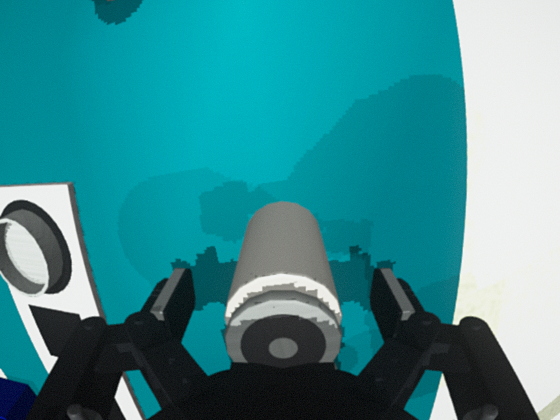

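Dispenser centred between the pads at (283, 280). I'll close the jaws and lift.

Call:
step_arm(
  series=[
    [0,0,0,0,0,0],
    [0,0,0,0,0,0],
    [0,0,0,0,0,0],
    [0,0,0,0,0,0],
    [0,0,0,0,0,0],
    [0,0,0,0,0,0],
    [0,0,0,0,0,0],
    [0,0,0,0,0,0],
  ],
  jaw=-1,
)

```text
clock: 9.37
position: [443.3, -118.3, 41.6]
ee_rot: [-0.656, 0.755, -0.001, 0.001]
contact_force: [-0.1, 0.6, 5.5]
gripper_width: 44.9
```

Call:
step_arm(
  series=[
    [0,0,0.04,0,0,0],
    [0,0,0.1,0,0,0],
    [0,0,0.16,0,0,0],
    [0,0,0.19,0,0,0],
    [0.08,-0.005,0.19,0,0,0],
    [0.16,-0.015,0.19,0,0,0],
    [0.24,-0.025,0.19,0,0,0],
    [0.32,-0.03,0.19,0,0,0],
    [0.4,-0.035,0.19,0,0,0],
    [0.45,-0.037,0.19,0,0,0],
    [0.477,-0.037,0.19,0,0,0],
    [0.477,-0.037,0.19,0,0,0],
  ],
)

```text
clock: 10.37
position: [635.2, -133.1, 115.3]
ee_rot: [-0.656, 0.755, -0.0, 0.0]
contact_force: [0.8, -0.3, -1.1]
gripper_width: 45.1
```

```bash
python3 snap.py 8 wrist side
```

```text
10.4667 [ 632.5 -133.   115.5] [-0.5 -0.4 -1.7] 44.594961729411715 [ 0.04  0.52 -0.08 -0.   -0.97 -0.18]
```

View pics/wrist8.png

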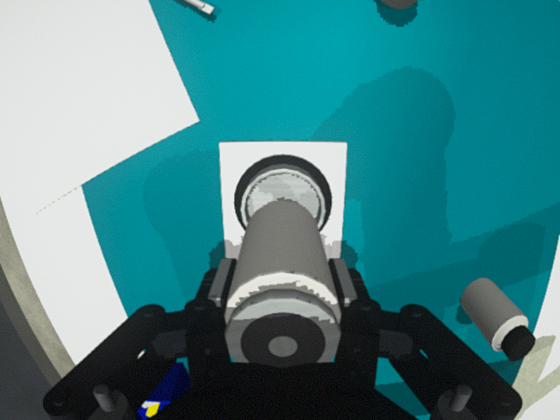

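View pics/side8.png

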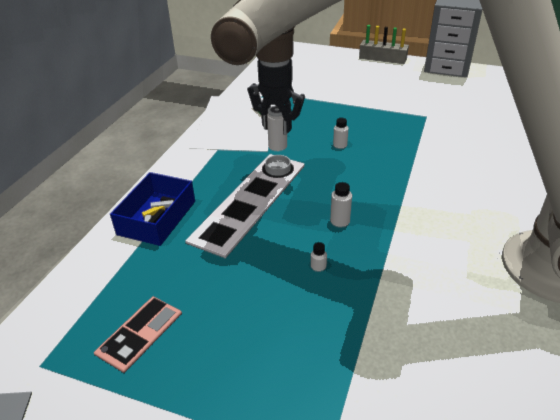

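Call:
step_arm(
  series=[
    [0,0,0,0,0,0],
    [0,0,0,0,0,0],
    [0,0,0,0,0,0],
  ],
)

```text
clock: 10.72
position: [632.7, -133.1, 116.9]
ee_rot: [-0.656, 0.755, 0.0, 0.0]
contact_force: [0.1, -0.0, -0.9]
gripper_width: 45.0
```

```bash
python3 snap.py 9 side; python3 ov.py side9.npz dispenser 634.3 -133.1 74 pics/ov9.png; python3 ov.py side9.npz dish 634.6 -133.3 8 pics/ov9d.png; python3 -c "
import cv2,numpy as np
cv2.imwrite('pics/ov9b.png',cv2.resize(np.hstack([cv2.imread('pics/ov9.png'),cv2.imread('pics/ov9d.png')])[:, :],(800,300)))"
```

```text
10.7667 [ 632.8 -133.1  116.9] [ 0.3 -1.1 -1.5] 44.88152612503323 [ 0.04  0.51 -0.08 -0.   -0.97 -0.18]
```

View pics/ov9.png

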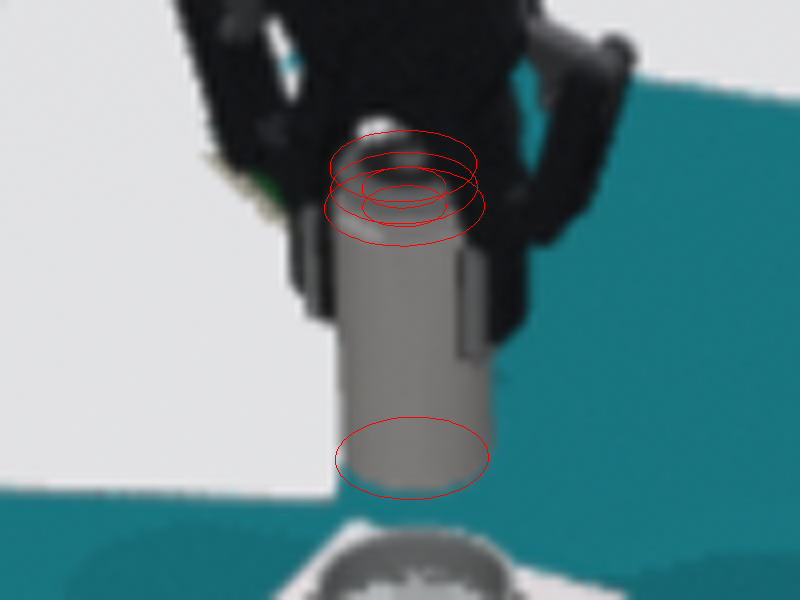

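Call:
step_arm(
  series=[
    [0.005,0,-0.04,0,0,0],
    [0.005,0,-0.08,0,0,0],
    [0.005,0,-0.105,0,0,0],
    [0.005,0,-0.115,0,0,0],
    [0.005,0,-0.115,0,0,0],
    [0.005,0,-0.115,0,0,0],
  ],
)

```text
clock: 11.27
position: [635.7, -133.2, 70.9]
ee_rot: [-0.656, 0.755, -0.0, 0.0]
contact_force: [-0.5, 0.0, -0.8]
gripper_width: 44.9
```

```bash
python3 snap.py 10 side wrist; python3 ov.py side10.npz dispenser 634.7 -133.1 29.3 pics/ov10.png
```

```text
11.3667 [ 636.1 -133.2   71.6] [ 1.2  0.  -2.1] 44.86593100845402 [ 0.04  0.57 -0.12  0.   -0.88 -0.18]
```

View pics/ov10.png

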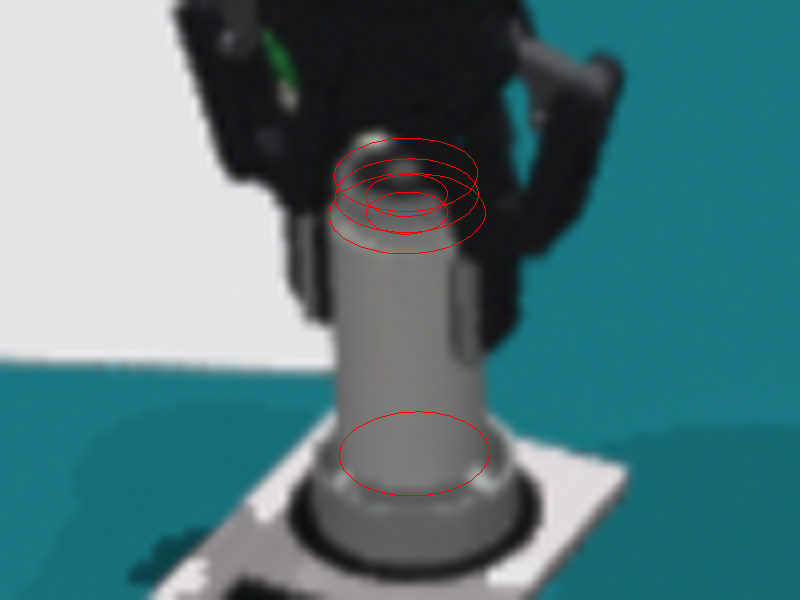

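View pics/wrist10.png

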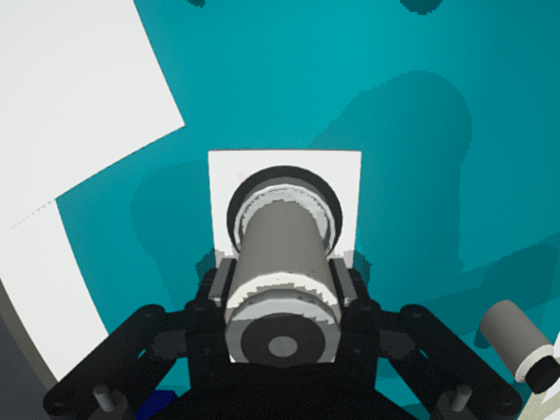

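Call:
step_arm(
  series=[
    [-0.003,0,-0.02,0,0,0],
    [-0.003,0,-0.035,0,0,0],
    [-0.003,0,-0.041,0,0,0],
    [-0.003,0,-0.043,0,0,0],
    [-0.003,0,-0.043,0,0,0],
    [-0.003,0,-0.043,0,0,0],
  ],
)

```text
clock: 11.87
position: [633.7, -133.2, 53.6]
ee_rot: [-0.656, 0.755, 0.0, -0.001]
contact_force: [-1.5, 0.5, 4.2]
gripper_width: 44.9
```

```bash
python3 snap.py 11 side wrist; python3 ov.py side11.npz dispenser 634.7 -133.1 12.3 pics/ov11.png
```

```text
11.9667 [ 633.7 -133.2   53.6] [-3.1  1.5  3.8] 45.35476069517836 [ 0.04  0.59 -0.14  0.   -0.85 -0.18]
```

View pics/ov11.png

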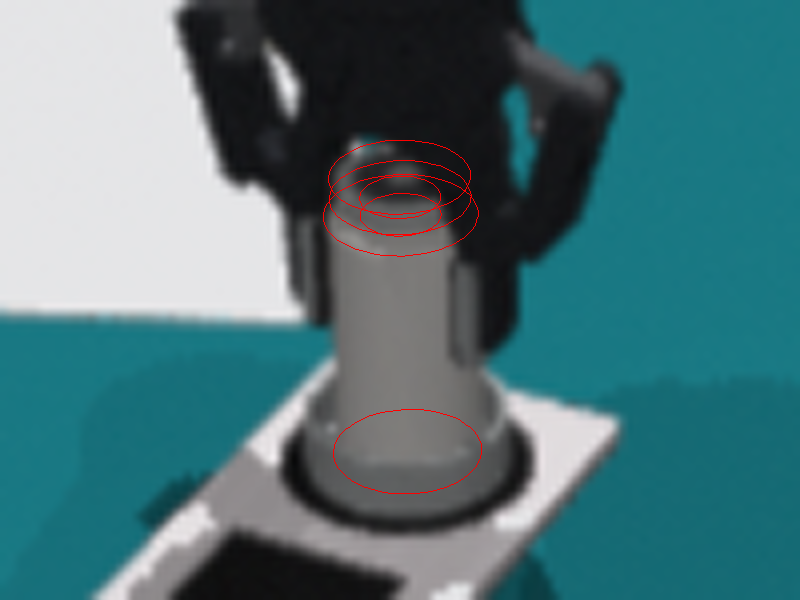

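View pics/wrist11.png

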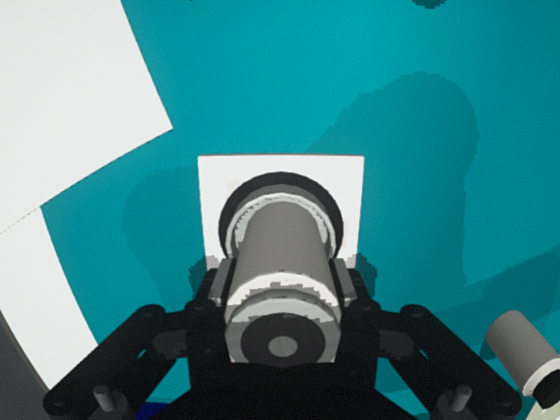

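Standing in the dish with light contact (4 N). The side-view gaps are equal, about 30 px left and right. I'll release and retreat.

Call:
step_arm(
  series=[
    [0,0,0,0,0,0],
    [0,0,0,0,0,0],
    [0,0,0,0,0,0],
    [0,0,0,0,0,0],
    [0,0,0,0,0,0],
    [0,0,0.04,0,0,0],
    [0,0,0.12,0,0,0],
    [0,0,0.22,0,0,0],
    [0,0,0.3,0,0,0],
    [-0.05,0,0.35,0,0,0],
    [-0.12,0.06,0.35,0,0,0],
    [-0.19,0.12,0.35,0,0,0],
  ],
  jaw=1,
)

```text
clock: 12.97
position: [558.5, -85.3, 194.7]
ee_rot: [-0.655, 0.756, -0.001, 0.002]
contact_force: [-0.5, 0.3, -0.8]
gripper_width: 85.3
```

```bash
python3 snap.py 12 side; python3 ov.py side12.npz dispenser 634.7 -133.1 12.3 pics/ov12.png
```

```text
13.0167 [551.2 -82.2 193.3] [-6.1  2.3 -2.4] 85.0632715910738 [ 0.14  0.3  -0.21 -0.   -1.06 -0.28]
```

View pics/ov12.png

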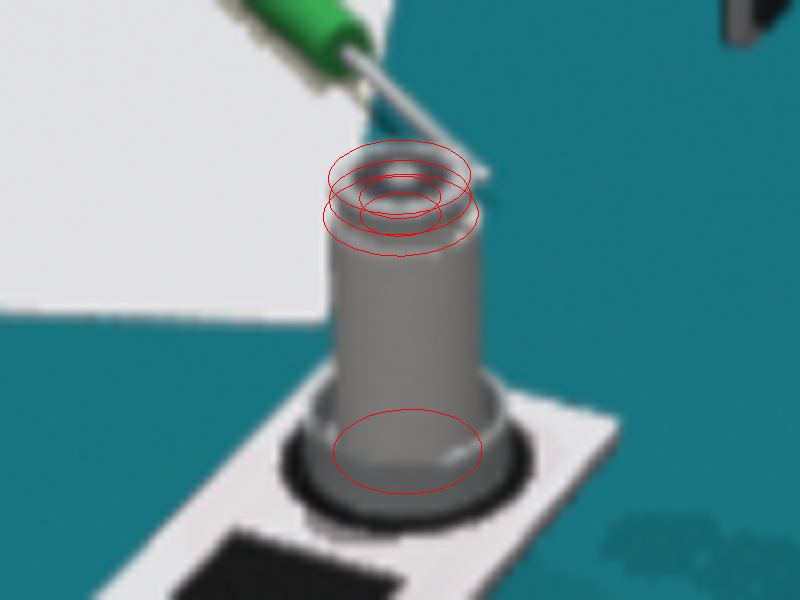

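Dispenser stands centred. Next, the large bottle.

Call:
step_arm(
  series=[
    [-0.08,0.06,0,0,0,0],
    [-0.16,0.12,0,0,0,0],
    [-0.23,0.17,-0.03,0,0,0],
    [-0.28,0.21,-0.08,0,0,0],
    [-0.295,0.216,-0.1,0,0,0],
    [-0.295,0.216,-0.1,0,0,0],
    [-0.295,0.216,-0.1,0,0,0],
    [-0.295,0.216,-0.1,0,0,0],
  ],
)

```text
clock: 13.68
position: [442.1, 1.2, 154.2]
ee_rot: [-0.656, 0.755, -0.001, 0.001]
contact_force: [0.1, -0.7, 0.0]
gripper_width: 85.3
```

```bash
python3 snap.py 13 wrist
```

```text
13.7333 [442.    1.1 154.1] [-0.3  0.1 -0.2] 85.48855359011104 [ 0.37  0.15 -0.54  0.   -0.88 -0.51]
```

View pics/wrist13.png

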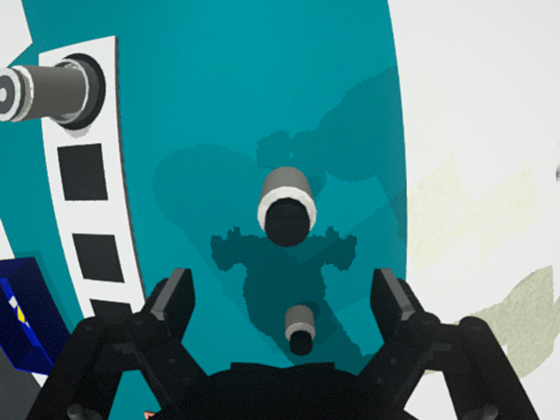

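Call:
step_arm(
  series=[
    [-0.005,0,-0.08,0,0,0],
    [-0.005,0,-0.16,0,0,0],
    [-0.005,0,-0.24,0,0,0],
    [-0.005,0,-0.29,0,0,0],
    [-0.005,0,-0.313,0,0,0],
    [-0.005,0,-0.313,0,0,0],
    [-0.005,0,-0.313,0,0,0],
  ],
)

```text
clock: 14.32
position: [439.3, 1.0, 28.0]
ee_rot: [-0.655, 0.755, -0.0, -0.0]
contact_force: [-0.6, 0.6, 0.2]
gripper_width: 85.5
```

```bash
python3 snap.py 14 wrist
```

```text
14.3667 [439.6   1.2  28.6] [-0.1  0.2  0.2] 85.30818561471396 [ 0.37  0.35 -0.69  0.   -0.53 -0.52]
```

View pics/wrist14.png

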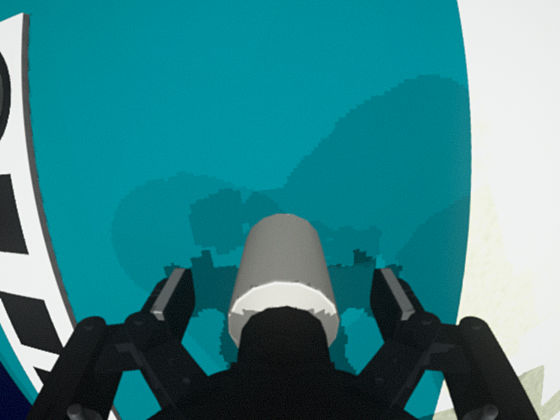

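Call:
step_arm(
  series=[
    [0,0,0,0,0,0],
    [0,0,0,0,0,0],
    [0,0,0,0,0,0],
    [0,0,0,0,0,0],
    [0,0,0,0,0,0],
    [0,0,0,0,0,0],
    [0,0,0,0,0,0],
    [0,0,0,0,0,0],
  ],
  jaw=-1,
)

```text
clock: 15.03
position: [438.9, 1.5, 29.1]
ee_rot: [-0.656, 0.755, -0.0, 0.001]
contact_force: [-0.7, -0.4, 6.4]
gripper_width: 42.9
```

Call:
step_arm(
  series=[
    [0,0,0.04,0,0,0],
    [0,0,0.1,0,0,0],
    [0.04,-0.01,0.14,0,0,0],
    [0.12,-0.03,0.14,0,0,0],
    [0.2,-0.05,0.14,0,0,0],
    [0.28,-0.07,0.14,0,0,0],
    [0.36,-0.09,0.14,0,0,0],
    [0.44,-0.11,0.14,0,0,0],
    [0.49,-0.12,0.14,0,0,0],
    [0.517,-0.126,0.14,0,0,0],
    [0.517,-0.126,0.14,0,0,0],
    [0.517,-0.126,0.14,0,0,0],
  ],
)

```text
clock: 16.03
position: [644.3, -49.2, 83.1]
ee_rot: [-0.655, 0.755, 0.001, -0.001]
contact_force: [-0.6, -0.4, -1.8]
gripper_width: 42.9
```

Call:
step_arm(
  series=[
    [0,0,0,0,0,0],
    [0,0,0,0,0,0],
    [0,0,0,0,0,0],
  ],
)

```text
clock: 16.28
position: [644.2, -48.9, 84.4]
ee_rot: [-0.656, 0.755, 0.0, -0.0]
contact_force: [0.2, -0.4, -1.2]
gripper_width: 43.1
```

```bash
python3 snap.py 15 side wrist; python3 ov.py side15.npz large 647 -49.1 56 pics/ov15.png
```

```text
16.3833 [644.6 -48.9  84.5] [-0.5 -1.2 -1.4] 43.00925478472087 [ 0.17  0.55 -0.12 -0.   -0.91 -0.31]
```

View pics/ov15.png

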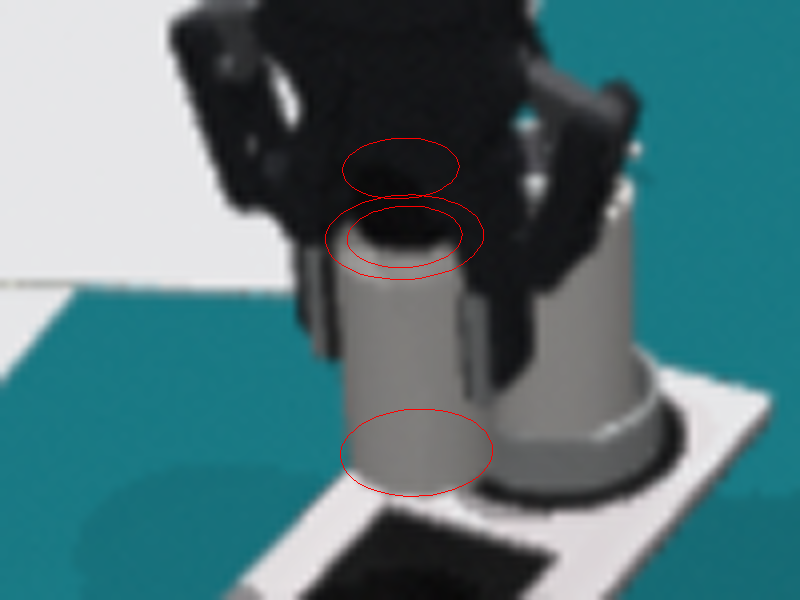

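Call:
step_arm(
  series=[
    [0.006,0,-0.04,0,0,0],
    [0.006,0,-0.08,0,0,0],
    [0.006,0,-0.1,0,0,0],
    [0.006,0,-0.11,0,0,0],
    [0.006,0,-0.115,0,0,0],
    [0.006,0,-0.117,0,0,0],
    [0.006,0,-0.117,0,0,0],
    [0.006,0,-0.117,0,0,0],
  ],
)

```text
clock: 17.05
position: [647.9, -49.1, 38.1]
ee_rot: [-0.656, 0.755, -0.0, 0.001]
contact_force: [-1.1, 0.8, -2.6]
gripper_width: 42.7
```

```bash
python3 snap.py 16 side; python3 ov.py side16.npz large 647 -49.1 8 pics/ov16.png
```

```text
17.1 [647.9 -49.1  38.1] [-0.1  0.6 -1.6] 42.83817643136025 [ 0.17  0.61 -0.15  0.   -0.81 -0.31]
```

View pics/ov16.png

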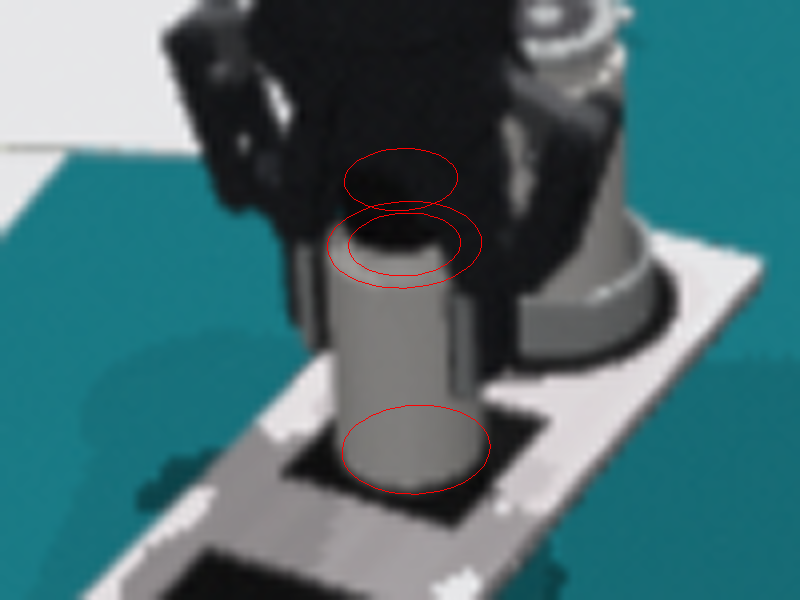

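Call:
step_arm(
  series=[
    [-0.002,0,-0.002,0,0,0],
    [-0.002,0,-0.003,0,0,0],
    [-0.002,0,-0.003,0,0,0],
  ],
)

```text
clock: 17.35
position: [647.1, -49.1, 37.2]
ee_rot: [-0.656, 0.755, -0.001, 0.001]
contact_force: [-1.8, 0.0, 3.5]
gripper_width: 42.8
```

Call:
step_arm(
  series=[
    [0,0,0,0,0,0],
    [0,0,0,0,0,0],
    [0,0,0,0,0,0],
    [0,0,0,0,0,0],
    [0,0,0,0,0,0],
    [0,0,0.04,0,0,0],
    [0,0,0.12,0,0,0],
    [0,0,0.22,0,0,0],
    [0,0,0.3,0,0,0],
    [-0.05,0,0.36,0,0,0],
    [-0.13,-0.04,0.36,0,0,0],
    [-0.17,-0.1,0.36,0,0,0],
  ],
  jaw=1,
)

```text
clock: 18.35
position: [577.2, -88.0, 182.2]
ee_rot: [-0.657, 0.754, -0.001, 0.002]
contact_force: [-0.4, -0.3, -0.7]
gripper_width: 85.5
```

```bash
python3 snap.py 17 side; python3 ov.py side17.npz large 647 -49.1 8 pics/ov17.png
```

```text
18.4 [574.  -92.  181.4] [-3.4 -1.4 -0.7] 85.44358324892342 [ 0.12  0.35 -0.17 -0.   -1.05 -0.26]
```

View pics/ov17.png

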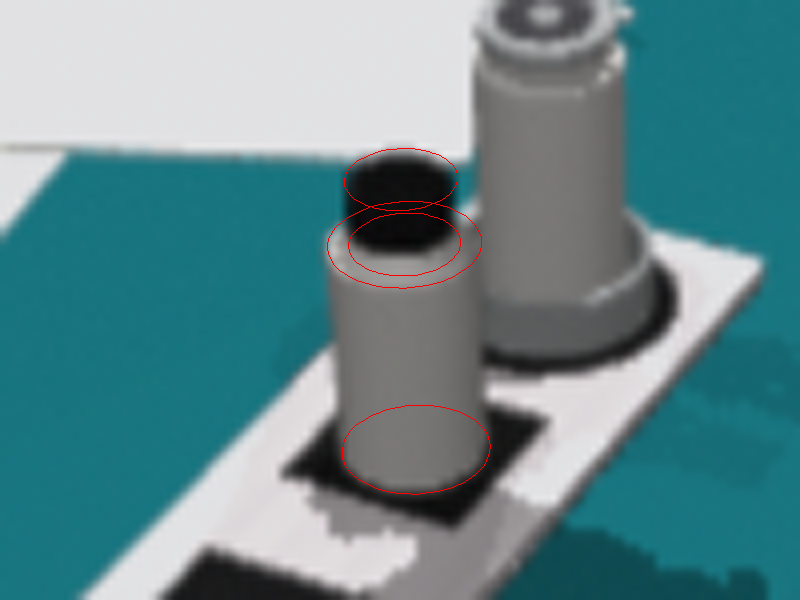

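Large bottle placed within about 1 mm. Next, the medium.

Call:
step_arm(
  series=[
    [-0.03,-0.09,0,0,0,0],
    [-0.06,-0.19,0,0,0,0],
    [-0.09,-0.29,0,0,0,0],
    [-0.12,-0.39,-0.02,0,0,0],
    [-0.14,-0.47,-0.06,0,0,0],
    [-0.151,-0.52,-0.1,0,0,0],
    [-0.151,-0.525,-0.1,0,0,0],
    [-0.151,-0.525,-0.1,0,0,0],
    [-0.151,-0.525,-0.1,0,0,0],
  ],
)

```text
clock: 19.15
position: [518.7, -299.1, 140.4]
ee_rot: [-0.656, 0.755, -0.0, 0.0]
contact_force: [0.3, -0.9, -0.2]
gripper_width: 85.5
```

```bash
python3 snap.py 18 wrist
```

```text
19.2 [ 519.1 -298.6  140.9] [ 0.3 -0.6  0.4] 85.03429708517545 [-0.25  0.42 -0.18  0.   -0.97  0.11]
```

View pics/wrist18.png

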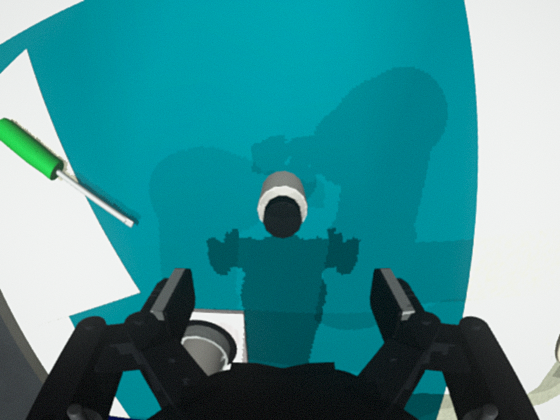

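Call:
step_arm(
  series=[
    [-0.001,-0.001,-0.08,0,0,0],
    [-0.001,-0.001,-0.16,0,0,0],
    [-0.001,-0.001,-0.24,0,0,0],
    [-0.001,-0.001,-0.3,0,0,0],
    [-0.001,-0.001,-0.32,0,0,0],
    [-0.001,-0.001,-0.324,0,0,0],
    [-0.001,-0.001,-0.324,0,0,0],
  ],
)

```text
clock: 19.78
position: [519.1, -299.1, 11.5]
ee_rot: [-0.656, 0.754, -0.001, 0.0]
contact_force: [0.1, -0.6, -0.1]
gripper_width: 85.5
```

```bash
python3 snap.py 19 wrist
```

```text
19.8333 [ 519.6 -299.5   12.3] [ 0.  -0.3  0.2] 85.45769183971049 [-0.25  0.58 -0.3   0.   -0.69  0.11]
```

View pics/wrist19.png

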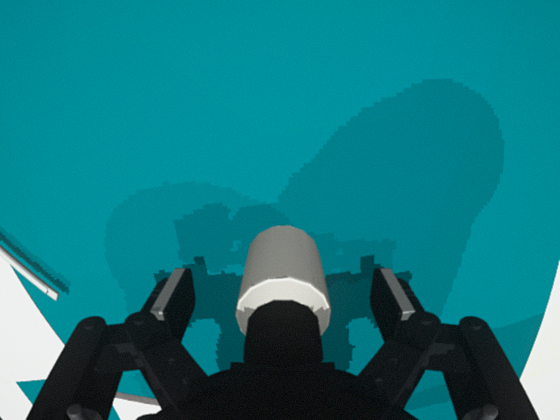

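Call:
step_arm(
  series=[
    [0,0,0,0,0,0],
    [0,0,0,0,0,0],
    [0,0,0,0,0,0],
    [0,0,0,0,0,0],
    [0,0,0,0,0,0],
    [0,0,0,0,0,0],
    [0,0,0,0,0,0],
    [0,0,0,0,0,0],
    [0,0,0.04,0,0,0],
    [0,0,0.12,0,0,0],
    [0,0,0.22,0,0,0],
    [0,0,0.3,0,0,0],
  ],
  jaw=-1,
)

```text
clock: 20.83
position: [517.6, -299.7, 132.1]
ee_rot: [-0.656, 0.755, 0.0, -0.0]
contact_force: [0.3, -0.1, -0.6]
gripper_width: 37.0
```

```bash
python3 snap.py 20 wrist
```

```text
20.8833 [ 521.5 -301.5  139.6] [ 2.3 -1.7  5.2] 36.81209887005751 [-0.25  0.42 -0.19  0.   -0.95  0.11]
```

View pics/wrist20.png

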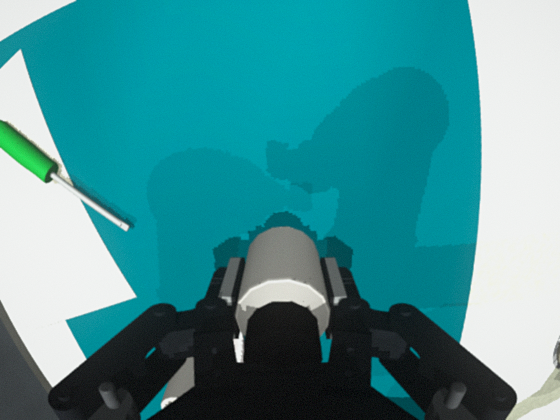

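Call:
step_arm(
  series=[
    [0,0,0.06,0,0,0],
    [0.03,0.08,0.08,0,0,0],
    [0.07,0.17,0.08,0,0,0],
    [0.11,0.26,0.08,0,0,0],
    [0.145,0.35,0.08,0,0,0],
    [0.18,0.44,0.08,0,0,0],
    [0.215,0.53,0.08,0,0,0],
    [0.25,0.62,0.08,0,0,0],
    [0.285,0.7,0.08,0,0,0],
    [0.32,0.78,0.08,0,0,0],
    [0.345,0.84,0.08,0,0,0],
    [0.355,0.87,0.06,0,0,0],
  ],
)

```text
clock: 21.88
position: [661.7, 51.8, 154.9]
ee_rot: [-0.657, 0.754, -0.001, 0.001]
contact_force: [0.1, -0.8, -0.7]
gripper_width: 36.9
```

Call:
step_arm(
  series=[
    [0,0,-0.05,0,0,0],
    [0,0,-0.12,0,0,0],
    [0,0,-0.18,0,0,0],
    [0,0,-0.2,0,0,0],
    [0,0,-0.2,0,0,0],
    [0,0,-0.2,0,0,0],
    [0,0,-0.2,0,0,0],
  ],
)

```text
clock: 22.47
position: [661.0, 48.3, 76.2]
ee_rot: [-0.656, 0.755, -0.001, 0.001]
contact_force: [0.6, 0.1, -0.5]
gripper_width: 36.8
```

```bash
python3 snap.py 21 side wrist; python3 ov.py side21.npz medium 660.9 48.4 64 pics/ov21.png
```

```text
22.5667 [660.9  48.5  76.5] [ 0.4 -0.9 -0.2] 37.294551604525026 [ 0.32  0.58 -0.08  0.   -0.91 -0.46]
```

View pics/ov21.png

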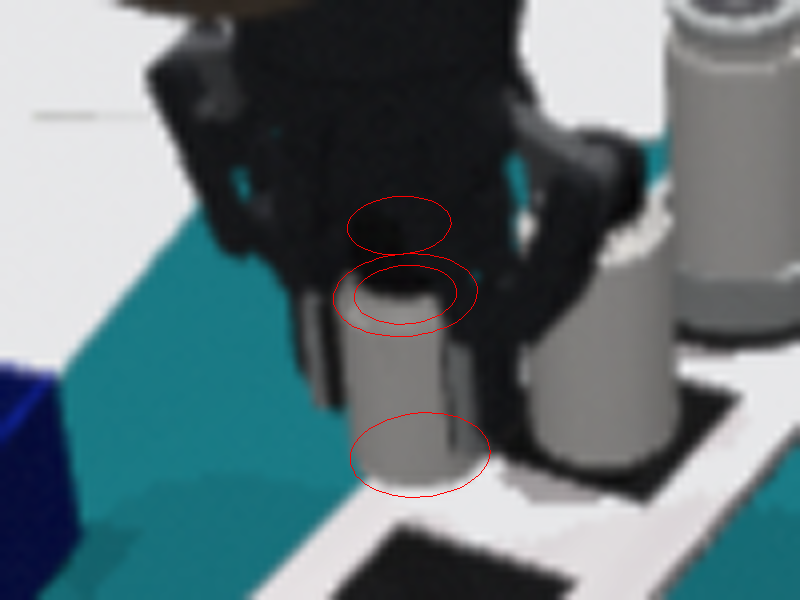

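Call:
step_arm(
  series=[
    [0,0,-0.06,0,0,0],
    [0,0,-0.11,0,0,0],
    [0,0,-0.13,0,0,0],
    [0,0,-0.135,0,0,0],
    [0,0,-0.138,0,0,0],
    [0,0,-0.138,0,0,0],
    [0,0,-0.138,0,0,0],
  ],
)

```text
clock: 23.15
position: [660.7, 48.7, 20.7]
ee_rot: [-0.656, 0.755, -0.001, 0.001]
contact_force: [-0.5, -0.1, -1.1]
gripper_width: 36.9
```

```bash
python3 snap.py 22 side; python3 ov.py side22.npz medium 660.9 48.4 8 pics/ov22.png
```

```text
23.2 [660.6  48.6  20.6] [-0.2 -0.5 -1. ] 36.650020583267825 [ 0.32  0.64 -0.13  0.   -0.8  -0.46]
```

View pics/ov22.png

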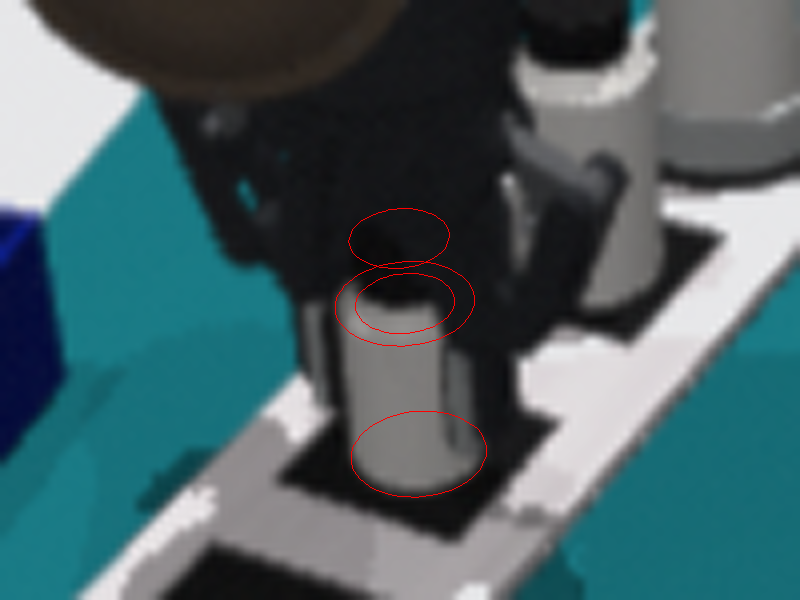

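Call:
step_arm(
  series=[
    [0,0,-0.002,0,0,0],
    [0,0,-0.003,0,0,0],
    [0,0,-0.003,0,0,0],
  ],
)

```text
clock: 23.45
position: [660.5, 48.6, 19.7]
ee_rot: [-0.656, 0.755, -0.001, 0.001]
contact_force: [-1.6, -0.4, 6.0]
gripper_width: 36.9
```

Call:
step_arm(
  series=[
    [0,0,0,0,0,0],
    [0,0,0,0,0,0],
    [0,0,0,0,0,0],
    [0,0,0,0,0,0],
    [0,0,0,0,0,0],
    [0,0,0.04,0,0,0],
    [0,0,0.12,0,0,0],
    [0,0,0.22,0,0,0],
    [0,0,0.3,0,0,0],
    [-0.06,0.04,0.32,0,0,0],
    [-0.14,0.08,0.32,0,0,0],
    [-0.22,0.12,0.32,0,0,0],
  ],
  jaw=1,
)

```text
clock: 24.45
position: [571.4, 96.8, 146.9]
ee_rot: [-0.655, 0.756, -0.0, 0.001]
contact_force: [0.3, 1.1, -0.4]
gripper_width: 85.4
```

```bash
python3 snap.py 23 side; python3 ov.py side23.npz medium 660.9 48.4 8 pics/ov23.png
```

```text
24.5 [564.3  97.9 145.8] [-7.1 -0.5 -2.5] 85.50751959551891 [ 0.45  0.37 -0.24 -0.   -0.96 -0.59]
```

View pics/ov23.png

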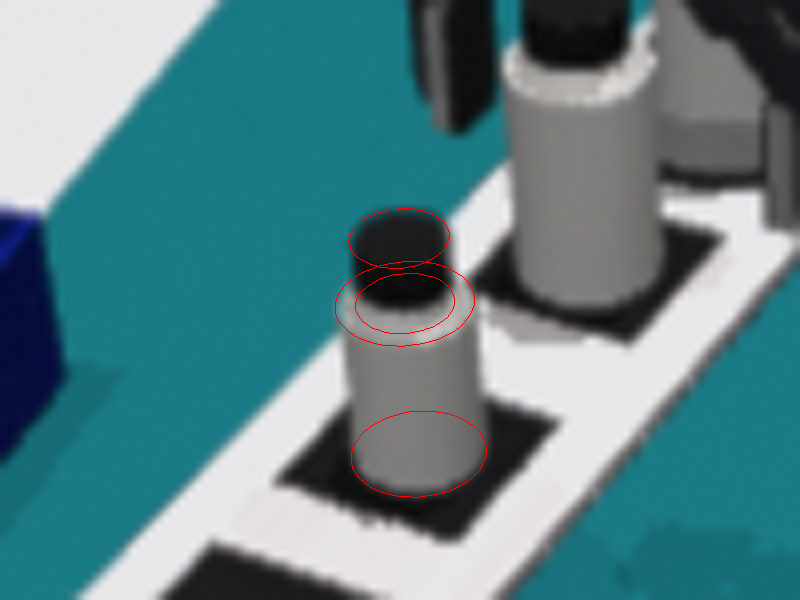

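Medium bottle is good, within about 1 mm. Now the small one at (444.8, 150.9).

Call:
step_arm(
  series=[
    [-0.08,0.04,0,0,0,0],
    [-0.16,0.08,0,0,0,0],
    [-0.24,0.11,-0.04,0,0,0],
    [-0.3,0.135,-0.08,0,0,0],
    [-0.32,0.135,-0.1,0,0,0],
    [-0.32,0.135,-0.1,0,0,0],
    [-0.32,0.135,-0.1,0,0,0],
    [-0.32,0.135,-0.1,0,0,0],
  ],
)

```text
clock: 25.17
position: [445.2, 151.0, 106.9]
ee_rot: [-0.656, 0.755, -0.0, 0.001]
contact_force: [0.5, 0.2, -0.1]
gripper_width: 85.2
```

```bash
python3 snap.py 24 wrist
```

```text
25.2167 [445.3 150.9 106.9] [0.1 0.  0.2] 85.4847090851779 [ 0.67  0.26 -0.53  0.   -0.77 -0.82]
```

View pics/wrist24.png

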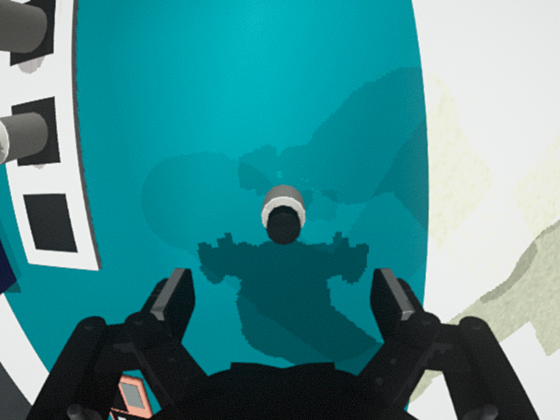

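Call:
step_arm(
  series=[
    [-0.001,0,-0.08,0,0,0],
    [-0.001,0,-0.16,0,0,0],
    [-0.001,0,-0.22,0,0,0],
    [-0.001,0,-0.25,0,0,0],
    [-0.001,0,-0.258,0,0,0],
    [-0.001,0,-0.258,0,0,0],
    [-0.001,0,-0.258,0,0,0],
  ],
)

```text
clock: 25.8
position: [444.6, 150.8, 3.6]
ee_rot: [-0.655, 0.755, -0.0, 0.001]
contact_force: [0.8, 0.2, -0.1]
gripper_width: 85.6
```

```bash
python3 snap.py 25 wrist
```

```text
25.85 [444.6 151.    3.9] [ 0.1 -0.3 -0.1] 85.15012502766137 [ 0.67  0.44 -0.64  0.   -0.49 -0.82]
```

View pics/wrist25.png

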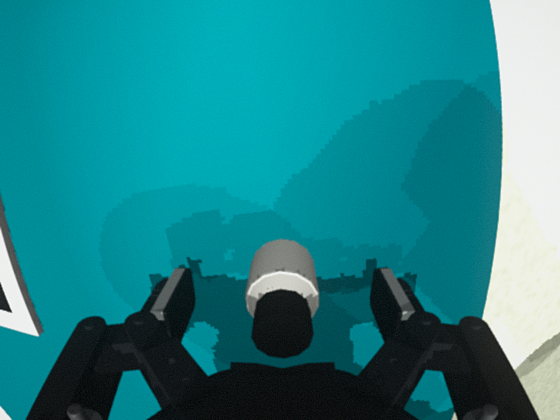

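Call:
step_arm(
  series=[
    [0,0,0,0,0,0],
    [0,0,0,0,0,0],
    [0,0,0,0,0,0],
    [0,0,0,0,0,0],
    [0,0,0,0,0,0],
    [0,0,0,0,0,0],
    [0,0,0,0,0,0],
    [0,0,0,0,0,0],
    [0,0,0,0,0,0],
  ],
  jaw=-1,
)

```text
clock: 26.6
position: [443.7, 150.7, 3.6]
ee_rot: [-0.656, 0.755, -0.0, 0.0]
contact_force: [-1.5, 0.5, 5.6]
gripper_width: 30.6
```

Call:
step_arm(
  series=[
    [0,0,0.04,0,0,0],
    [0,0,0.1,0,0,0],
    [0.03,0,0.16,0,0,0],
    [0.1,-0.005,0.16,0,0,0],
    [0.18,-0.01,0.16,0,0,0],
    [0.26,-0.015,0.16,0,0,0],
    [0.34,-0.02,0.16,0,0,0],
    [0.42,-0.025,0.16,0,0,0],
    [0.5,-0.03,0.16,0,0,0],
    [0.55,-0.036,0.16,0,0,0],
    [0.572,-0.0375,0.16,0,0,0],
    [0.572,-0.0375,0.16,0,0,0],
  ],
)

```text
clock: 27.6
position: [673.2, 134.9, 65.7]
ee_rot: [-0.655, 0.756, 0.0, -0.0]
contact_force: [-0.2, 0.5, -0.7]
gripper_width: 30.3
```

Call:
step_arm(
  series=[
    [0,0,-0.02,0,0,0],
    [0,0,-0.05,0,0,0],
    [0,0,-0.06,0,0,0],
    [0,0,-0.06,0,0,0],
    [0,0,-0.06,0,0,0],
    [0,0,-0.06,0,0,0],
  ],
)

```text
clock: 28.1
position: [672.0, 135.8, 43.3]
ee_rot: [-0.656, 0.755, -0.0, 0.0]
contact_force: [0.1, 0.3, 0.1]
gripper_width: 30.3
```

```bash
python3 snap.py 26 side wrist; python3 ov.py side26.npz small 673.4 136 40 pics/ov26.png
```

```text
28.2 [672.4 135.7  43.6] [-0.2  0.8 -1.1] 30.866435105779257 [ 0.43  0.65 -0.04  0.   -0.88 -0.57]
```

View pics/ov26.png

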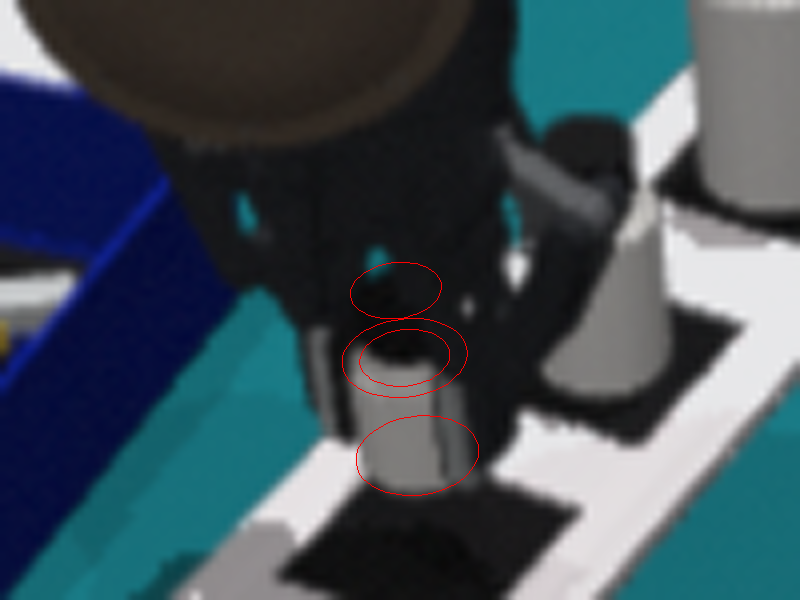

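View pics/wrist26.png

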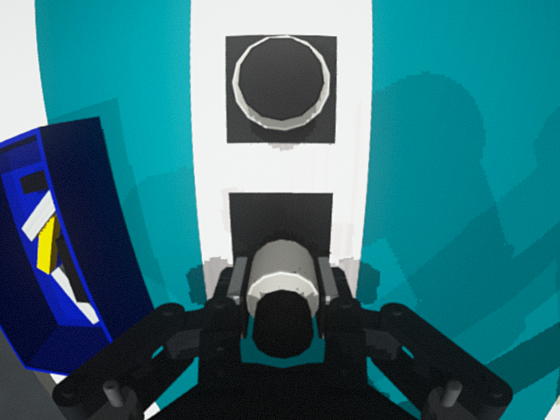

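Call:
step_arm(
  series=[
    [0.002,0.001,-0.03,0,0,0],
    [0.002,0.001,-0.06,0,0,0],
    [0.002,0.001,-0.072,0,0,0],
    [0.002,0.001,-0.077,0,0,0],
    [0.002,0.001,-0.078,0,0,0],
    [0.002,0.001,-0.078,0,0,0],
  ],
)

```text
clock: 28.7
position: [672.3, 135.5, 11.7]
ee_rot: [-0.656, 0.755, 0.0, -0.001]
contact_force: [-2.2, -0.4, 4.9]
gripper_width: 30.0
```

```bash
python3 snap.py 27 side wrist; python3 ov.py side27.npz small 673.4 136 8 pics/ov27.png
```

```text
28.8 [672.4 135.5  11.7] [-1.8 -1.5  4.6] 30.638270428637956 [ 0.43  0.69 -0.06  0.   -0.82 -0.57]
```

View pics/ov27.png

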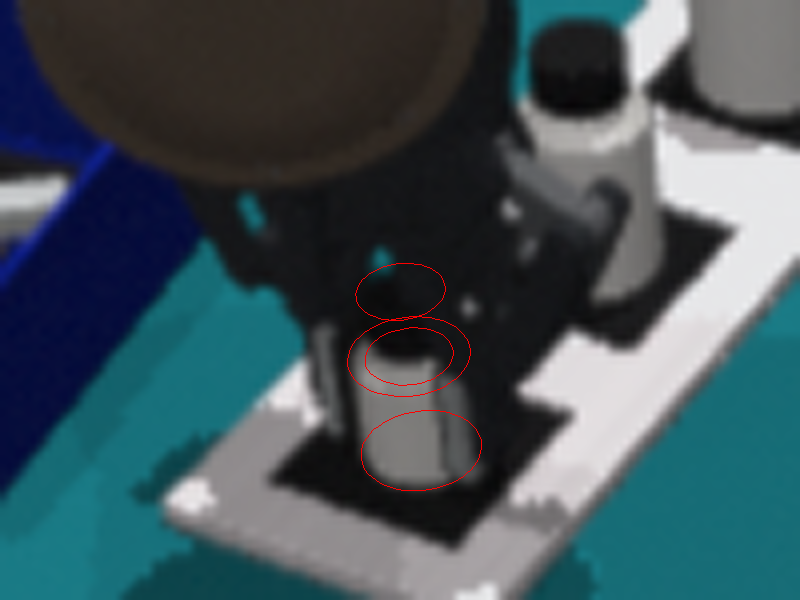

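Contact is light and the bottle is centred on the mark. I'll release and retreat well clear, towards the start side, so the top camera sees everything.

Call:
step_arm(
  series=[
    [0,0,0,0,0,0],
    [0,0,0,0,0,0],
    [0,0,0,0,0,0],
    [0,0,0,0,0,0],
    [0,0,0,0,0,0],
    [0,0,0,0,0,0],
    [0,0,0.04,0,0,0],
    [0,0,0.12,0,0,0],
    [0,0,0.22,0,0,0],
    [0,0,0.32,0,0,0],
    [0,0,0.42,0,0,0],
    [0,0,0.5,0,0,0],
  ],
  jaw=1,
)

```text
clock: 29.8
position: [673.6, 135.9, 215.7]
ee_rot: [-0.656, 0.755, -0.001, 0.002]
contact_force: [0.6, 1.3, 0.1]
gripper_width: 85.1
```

Call:
step_arm(
  series=[
    [-0.1,0,0,0,0,0],
    [-0.2,0,0,0,0,0],
    [-0.3,0,0,0,0,0],
    [-0.4,0.02,0,0,0,0],
    [-0.46,0.08,0,0,0,0],
    [-0.5,0.17,0,0,0,0],
    [-0.55,0.26,0,0,0,0],
    [-0.6,0.35,0,0,0,0],
    [-0.63,0.44,0,0,0,0],
    [-0.65,0.5,0,0,0,0],
    [-0.65,0.55,0,0,0,0],
    [-0.65,0.55,0,0,0,0],
  ],
)

```text
clock: 30.8
position: [412.6, 359.4, 211.7]
ee_rot: [-0.657, 0.754, 0.0, 0.001]
contact_force: [-0.8, 1.3, -0.3]
gripper_width: 85.4
```

```bash
python3 snap.py 28 side top
```

```text
30.9 [412.6 356.2 211.4] [-0.3  0.3 -0.8] 85.19755620851787 [ 1.01  0.27 -0.22 -0.   -1.09 -1.15]
```

View pics/side28.png

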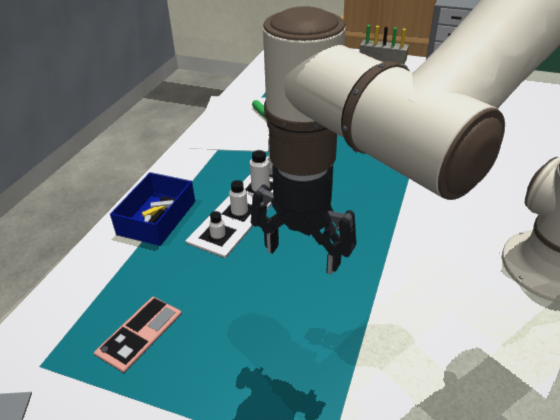

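View pics/top28.png

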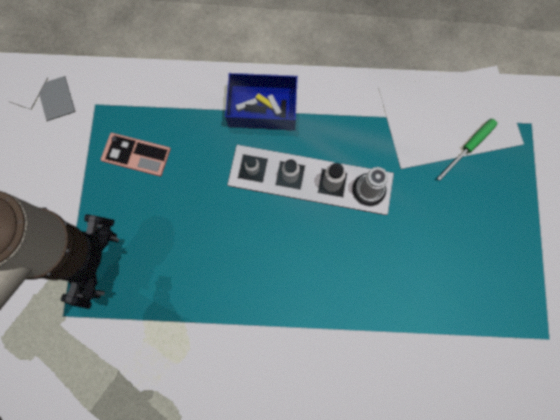

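```bash
python3 - <<'E'
from h import *
I,K,T=load("top28.npz"); s=5; u0,v0=235,140
a=cv2.resize(I[140:220,235:395],None,fx=s,fy=s,interpolation=cv2.INTER_CUBIC)[:,:,::-1].copy()
b=a.copy()
for n,x,y,z in [("dispenser",634.5,-134,12),("large",647,-49.3,8),("medium",660.8,48.3,8),("small",673.4,136,8),("dish",634.6,-133.4,8)]:
  for r,p,q in M[n]:
    for h in (p,q):
      c=circ(r);Q=(proj(K,T,np.c_[c[:,0]+x,c[:,1]+y,np.full(60,z+h)])-[u0,v0]+.5)*s
      cv2.polylines(b,[np.round(Q).astype(np.int32)],True,(0,0,255),1)
cv2.imwrite("pics/fin.png",np.vstack([a,b])[:, :])
d=cv2.absdiff(load("top0.npz")[0],I)[120:190,90:180]; print("phone diff max/mean",d.max(),d.mean())
d=cv2.absdiff(load("side0.npz")[0],load("side28.npz")[0])[290:370,90:185]; print(d.max(),d.mean())
E
python3 -c "
import cv2;a=cv2.imread('pics/fin.png');print(a.shape);cv2.imwrite('pics/fin.png',cv2.resize(a,(600,600)))"
```

```text
phone diff max/mean 15 2.3288359788359787
25 11.643991228070176
(800, 800, 3)
```

View pics/fin.png

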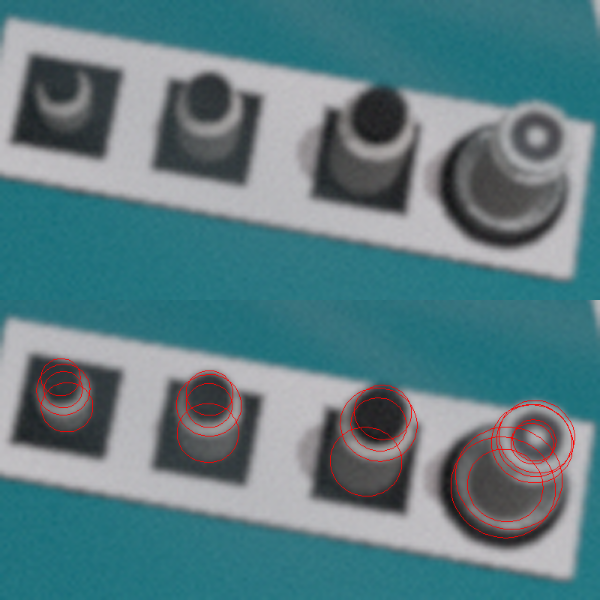

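All the rings line up, and the phone has not moved. I'll let the arm settle and hand in.

Call:
step_arm(
  series=[
    [0,0,0,0,0,0],
    [0,0,0,0,0,0],
    [0,0,0,0,0,0],
    [0,0,0,0,0,0],
    [0,0,0,0,0,0],
    [0,0,0,0,0,0],
  ],
)

```text
clock: 31.4
position: [413.2, 355.5, 211.8]
ee_rot: [-0.655, 0.755, 0.0, 0.0]
contact_force: [0.0, 0.5, 0.1]
gripper_width: 85.3
```

```bash
python3 -c "
from bench import arm
print(arm.job_done())"
```

```text
the job is handed in; nothing more can be done
None
```

I set the dish on the round mark, then stood the dispenser in it. The large, medium and small bottles went on the nearest, second and farthest squares from it. The job was handed in at about 31 s; no verdict was reported.

**Placement:** model outlines laid over the final top view, and over side views after each release except the small bottle's, agreed within about 1–2 mm. The small bottle's side-view check was made before release, and the final top view is its only check after release. The side and top cameras had differed by up to about 2 mm in y when I first located things, so finer offsets than that are not certain.

**Phone and arm:** the phone looks unmoved in the top view. The side-view picture difference around it was larger (mean 11.6 grey levels against 2.3). I put that down to the arm's shadow and did not check it further. The arm finished clear and still, with the jaws open.

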